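# Check the sprung slide gauge on the watch desk

### The job

First clear every loose tool off the gauge's bed into the bamboo tray. Then pull the gauge's sprung crosshead out until its pointer is level with the index clip, hold it there for two seconds without overpulling by more than a centimetre, and let it go fully home. Last, slide the loaded tray under the acrylic shelf, between its side panels, until it is up against the stop at the back; leave the index clip where it is set and do not disturb the bulb blower, the loupe or the watch.

Things in the scene. Friction and masses are not known exactly. Their poses are not given: they have to be found in the camera images.
- gauge: Fixed sprung slide gauge. Aluminium bed x -160..200, y -140..110 mm, top at z = 6 mm; origin on the desk, z up. Dark spring housing at x 135..195, 130 wide, top z = 40. Steel crosshead (28 x 200 mm, top z = 27) lies across the bed at x = 100 when home; it is pulled along the gauge's -x, roughly towards the robot. The loose tools lie on the bed in front of it.
- slide (a joint): Travel of the crosshead in m: 0 fully home, grows as it is pulled out along the gauge's -x, at most 0.15. A spring pulls it home with about 3.2 N plus 45 N per m of travel; it is damped (50 N s/m), so it runs home slowly when let go.
- pull_post (a point): Centre of the top of the black upright pull post in the middle of the crosshead, 100 mm above the desk; the post is 14 mm thick along the gauge's x, 50 mm wide along its y and stands 73 mm above the crosshead. Moves with the crosshead.
- pointer (a point): The crosshead's pointer, a thin black line at its right end (gauge -y), 24 mm above the desk. Moves with the crosshead.
- index (a point): Mark of the index clip, a dark clip with a brass fin (24 x 18 mm, top 34 mm above the desk) on the bed's right edge (gauge y = -128 mm). Site axes are the gauge's. The pointer is level with it when both have the same x in the gauge's frame; it is set 50 to 120 mm from the pointer's home. A hard knock can shift it.
- tray: Loose bamboo tray, 160 (x) x 260 (y) x 24 mm high, walls and floor 5 mm, 0.45 kg; origin at the centre of its underside, z up. An upright wooden pull stands in front of it, centred at x = -110 mm, y = 0: 16 mm (x) by 30 mm (y), top 66 mm above the desk. Closing pads can press the tray down, and then it drags hard: ease up 1 to 3 mm before sliding it.
- riser: Fixed low shelf: smoked acrylic top 180 (x) x 330 (y) mm, from 77 to 85 mm above the desk, on steel side panels 290 mm apart on the inside (y = +-145 mm). Origin on the desk under the middle of its open front edge; the shelf reaches to x = +180 mm. A stop bar 50 mm high at the back has its face at x = +160 mm, so the tray meets it with the tray's origin at x = +80 mm.
- bench_block: Black anodised aluminium bench block, a disc 56 mm in diameter and 28 mm high, 0.19 kg; origin at the centre of its underside. May be absent.
- holder: Steel movement holder, a bar 80 (x) x 36 (y) x 16 mm high with a small brass screw at its +x end (12 mm more), 0.15 kg; origin at the centre of its underside. May be absent.
- opener: Dark steel case opener, a bar 92 (x) x 24 (y) x 14 mm high with two small brass pins on top, 0.09 kg; origin at the centre of its underside. May be absent.
- bar_tool: Steel spring bar tool along x, 100 mm long; handle 14 x 14 mm in section from x = -45 to +27 mm, thin tip on to +52 mm, 0.05 kg; origin 7 mm below its axis. May be absent.
- blower: Bystander: red bulb blower standing upright, 50 mm in diameter, 95 mm high; origin at its foot.
- loupe: Bystander: black loupe, 40 mm in diameter, 36 mm high; origin at its foot.
- watch: Bystander: wristwatch on a grey cushion 70 x 80 x 40 mm; origin at the underside.
Not all that is in view belongs to the job. Of the things like the opener, leave any that is brown or purple; of the rest the smaller one is meant.

How it is judged (in metres and radians):
On the way, in this order (a step that is already met when the one before it is completed fails the run):
1. every loose tool present lies in the tray (x of bench_block in the frame of tray between -0.075 and 0.075 m and y of bench_block in the frame of tray between -0.125 and 0.125 m and z of bench_block in the frame of tray between -0.005 and 0.05 m and x of holder in the frame of tray between -0.075 and 0.075 m and y of holder in the frame of tray between -0.125 and 0.125 m and z of holder in the frame of tray between -0.005 and 0.05 m and x of opener in the frame of tray between -0.075 and 0.075 m and y of opener in the frame of tray between -0.125 and 0.125 m and z of opener in the frame of tray between -0.005 and 0.05 m and x of bar_tool in the frame of tray between -0.075 and 0.075 m and y of bar_tool in the frame of tray between -0.125 and 0.125 m and z of bar_tool in the frame of tray between -0.005 and 0.05 m), for 0.2 s.
2. the crosshead's pointer is held level with the index clip (within 4.5 mm) for 1.5 s (x of pointer in the frame of index between -0.0045 and 0.0045 m), for 1.5 s.
3. the crosshead is home again (value of joint slide below 0.006 m), for 0.2 s.
4. the tray is under the shelf, up against the stop (x of tray in the frame of riser between 0.062 and 0.11 m and y of tray in the frame of riser between -0.03 and 0.03 m and angle between the x axis of tray and the x axis of riser, either way round below 0.15 rad and angle between tray's own z axis and vertical below 0.08 rad), for 0.2 s.
At the end, for the whole second after the job is handed in: Every tool present lies in the tray (origin inside its walls, less than 50 mm above its underside); the crosshead is home (within 6 mm); the tray stands flat under the shelf, its origin within 18 mm of where it meets the stop, within 30 mm of the middle and within 0.15 rad of square to it (all of step 1 and all of step 4 and value of joint slide below 0.006 m); the robot touches nothing.
It fails at once if the crosshead is pulled more than 15 mm past the index (x of pointer in the frame of index below -0.015 m).
It fails at once if the index clip is shifted by more than 6 mm (distance of index from where it was at the start of the episode above 0.006 m).
It fails at once if the blower, the loupe or the watch is moved more than 25 mm (distance of any of blower, loupe, watch from where it was at the start of the episode above 0.025 m).
Of bench_block, holder, opener, bar_tool only 3 to 4 are there at a start; the rules pass over those that are not, and their reading is None.
At some moment in a run one of bench_block, holder, opener, bar_tool may be knocked a few centimetres aside while the robot is not near it.
Once in a run the grip may slacken for a moment while it holds something.
It also fails if it takes over 208 s, if anything falls off the work surface, if the arm or the gripper's body presses on something with over 40 N, if the wrist force passes 120 N, or if a joint passes its speed limit or range.

### The arm

A 7-joint arm with a two-finger parallel gripper is mounted at the origin on the work surface. World frame = base frame: x ahead of the robot, y to its left, z up, the work surface at z = 0. Lengths are in mm, angles in rad, forces in N, time in s.
With the tool pointing down it reaches from about 400 to 850 mm from the base axis. Payload 6.9 kg.
Tool frame: the origin (TCP) lies midway between the tips of the shut fingers; the grasp point (between the pads) lies 19 mm behind it (manip.hold_point_z is the distance from the TCP to the grasp point, in mm); z points along the fingers, y is the direction in which the jaws open and shut (so a half turn about z gives the same grasp; the last joint's range is limited). The gripper opens to 85 mm and grips with 20 to 120 N. Pads are 22 mm wide; open, the fingers measure 114 mm over their backs; the gripper's body (76 mm by 85 mm) begins 54 mm behind the grasp point. The pads swing forward as they close: fully open they stand 13 mm farther back than shut.
Start: joints at [1.367, 0.507, -0.238, 1.5, 0.126, 1.149, -0.155], TCP at [189.918, -595.434, 204.975] pointing down, gripper open.
Joint ranges: [-3.08, 3.08], [-0.24, 2.05], [-1.43, 1.35], [0, 2.5], [-1.52, 4.66], [0.17, 1.96], [-2.89, 2.89]. Speed limits (rad/s): [2.39, 2.39, 3.14, 3.14, 3.14, 3.14, 3.14].

### API

Orientations are given as a unit quaternion [w, x, y, z].
In Python, from plant import manip gives the robot as it stands.
- The arm moves only by the tool apply_moves, never from a script. Its argument "rows" is one flat list of numbers, 7 for each row, row after row: the opening, from -1 (shut) to 1 (fully open), then the shift along the tool's x, y, z normalised to -1 to 1, where 1 is 0.15 m, then the turn, a rotation vector about the tool's x, y, z normalised to -1 to 1, where 1 is 8 degrees. In form: [fingers, dx, dy, dz, rx, ry, rz, fingers, dx, dy, dz, rx, ry, rz, ...]. A call has 1 to 12 rows; each row shifts and turns the pose as measured when the row begins, along the tool's axes as they then stand; what a row does not reach is not made up. A row lasts 1/8 s, in which the tool goes at most 62.5 mm and 10.7 degrees, less where a joint would pass 70% of its speed; a pose out of reach is approached as far as the arm can. A call with a number of a shift or a turn outside -1 to 1 is refused whole. A call with a gripper value outside its range is refused whole. The fingers move at their own pace and stop on an object; "force" is the grip in N (left out, the last holds). Time passes only in rows, so rows that do not move let the fingers close. It gives the time, the measured TCP pose, the force and the opening at its end, in the units of the state.
- manip.observe(): the state, without advancing time (a new reading comes with each control period).
- manip.camera(name): name is "side" or "top"; returns a dict with "image" (420x560x3 uint8, red, green, blue), "fovy" (degrees; the focal length in pixels is half the picture's height over the tangent of half this angle, whatever the lens; pixels are square), "cx", "cy" (the principal point, pixels), "position" and "rotation" of the camera in the world. Camera axes: x right, y down, z forward; pixel columns grow to the right and rows downward; lengths in mm; the calibration is good to about 2 mm. A picture is of the moment at which its call begins. There is no depth.
- manip.job_done(): hands the job in, once; it reports no verdict.
The state is a dict: "time": time; "joint_positions": joint angles; "qd": joint speeds; "effort": joint torques, N m; "ee_pos": TCP position; "tcp_rot": TCP orientation; "ft_force": force on the tool from outside, world axes, zero at the start; "wrist_torque": the same for the moment, N m; "opening": opening from 0.0 (shut) to 1.0 (fully open).
Only numpy, scipy, OpenCV 4.12 (cv2) and the standard library are available. Lean on these libraries where they do the work, as an engineer would, in place of code of your own. Each camera call takes 0.05 s, during which the arm holds its last target.

## Working session

There is one attempt and no reset: what is moved stays moved. The work goes in short steps, Python scripts to look and compute and a tool call to move; the robot and the scene stay as the last step left them, time stands still between calls to the robot, and variables do not carry over. Pictures are saved under pics/ and viewed, and the job is handed in when it is done.

Besides the shell and the picture viewer there is one more tool, called after "Call:" as name(argument=value, ...) on one line, values as JSON. apply_moves: Moves the arm, as the interface text tells. Its arguments: {"type":"object","properties":{"rows":{"type":"array","items":{"type":"number","minimum":-1,"maximum":1}},"force":{"type":"number"}},"required":["rows"]}

```bash
ls; mkdir -p pics; python3 - <<'E'
from plant import manip
import cv2
print(manip.observe(), manip.hold_point_z)
for n in ("side","top"):
    c=manip.camera(n); cv2.imwrite(f"pics/{n}0.png",c["image"][:,:,::-1]); 
    print(n,{k:v for k,v in c.items() if k!="image"})
E
```

```text
pics
{'time': 0.0, 'joint_positions': array([ 1.36751236,  0.50829253, -0.23752851,  1.50109908,  0.12569501,
        1.14890696, -0.15477521]), 'qd': array([-1.51673302e-03, -9.22547939e-04, -1.74391655e-03, -9.83037862e-04,
       -8.48626031e-05, -4.55390149e-04,  1.60740026e-04]), 'effort': array([ 4.99758535e-04, -6.20594788e+01, -2.18629070e+00, -2.49648911e+01,
        1.27748901e-02,  1.20570743e-02,  5.19007045e-06]), 'ee_pos': array([ 189.70397483, -594.95487155,  204.16962307]), 'tcp_rot': array([-8.46087335e-04,  9.88101817e-01,  1.53798769e-01, -1.46758522e-04]), 'ft_force': array([ 0.44146601, -0.11852101, -0.49505175]), 'wrist_torque': array([-0.01170833,  0.00259892,  0.04038742]), 'opening': 0.9975740499885136} 18.700000000000003
side {'fovy': 45.35861333189447, 'cx': 278.02007352693204, 'cy': 211.36757851905097, 'position': array([-170.01001576,  695.69105965,  740.218985  ]), 'rotation': array([ 0.1676838 , -0.29321375,  0.82053673, -0.4611153 ])}
top {'fovy': 53.823426673134236, 'cx': 280.36554941067857, 'cy': 209.0713502485709, 'position': array([ 413.76897317, -142.71649793, 1019.47701342]), 'rotation': array([ 0.03038243, -0.70150704,  0.71172352, -0.02035724])}
```

View pics/top0.png

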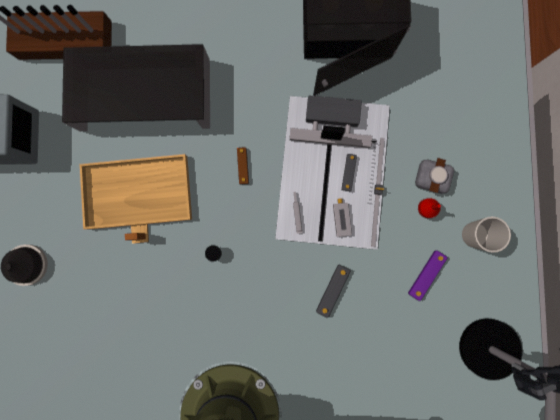

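View pics/side0.png

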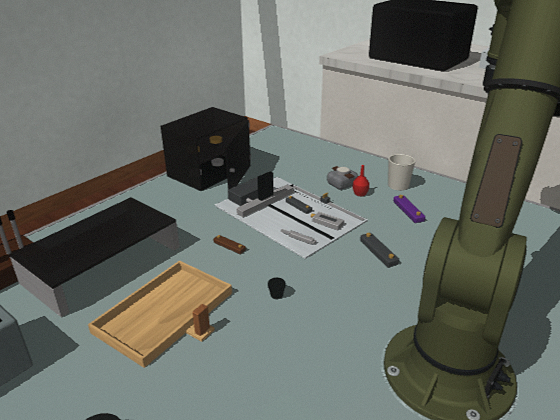

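Top view: on the bed (pixels) there is an opener-like bar (349,172), the holder (342,217) and the bar tool (297,211). There is no bench block on the bed: the black round at (213,253) is loupe-like. Other opener-like bars are brown (243,165), purple (428,275) and a larger dark one (334,290). I expect the smaller dark one on the bed to be the opener, and will confirm that in an enlarged crop.

```bash
cat > h.py <<'E'
import numpy as np, cv2
from scipy.spatial.transform import Rotation as R
from plant import manip
def rot(q): return R.from_quat([q[1],q[2],q[3],q[0]]).as_matrix()
def f(c): return c["image"].shape[0]/2/np.tan(np.radians(c["fovy"])/2)
def ray(c,p):
    d=rot(c["rotation"])@np.array([(p[0]-c["cx"])/f(c),(p[1]-c["cy"])/f(c),1.]); return c["position"],d
def onz(c,p,z):
    o,d=ray(c,p); return o+d*(z-o[2])/d[2]
def proj(c,P):
    q=rot(c["rotation"]).T@(np.array(P)-c["position"]); return np.array([c["cx"]+f(c)*q[0]/q[2], c["cy"]+f(c)*q[1]/q[2]])
def crop(c,x0,y0,x1,y1,s,name):
    im=c["image"][y0:y1,x0:x1,::-1]; cv2.imwrite("pics/"+name,cv2.resize(im,None,fx=s,fy=s,interpolation=cv2.INTER_CUBIC))
E
python3 - <<'E'
from h import *
c=manip.camera("top"); crop(c,230,90,450,320,2.6,"t_bed.png"); crop(c,55,35,255,285,2.4,"t_tray.png")
E
```

```text
(no output)
```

View pics/t_bed.png

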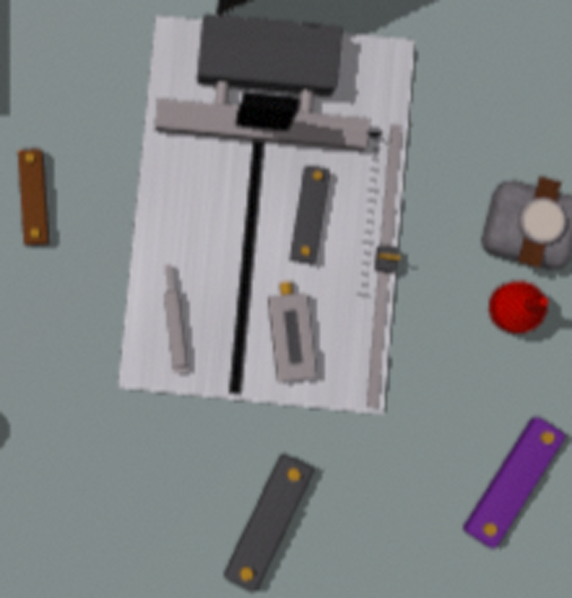

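View pics/t_tray.png

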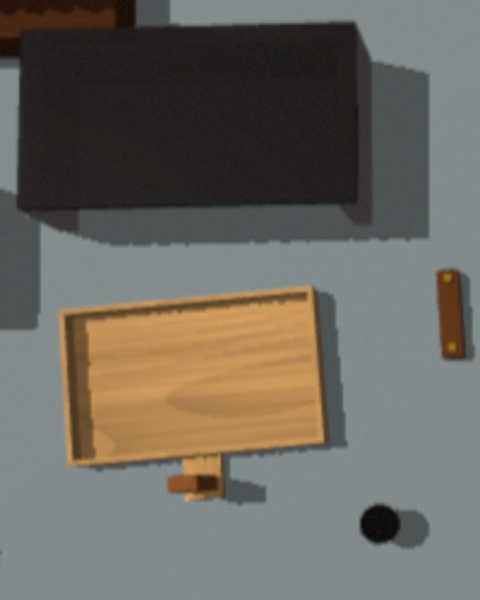

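The crop shows dark bars on the bed at crop (310,215) and off the bed at (272,522). I'll now measure lengths, poses, tray, riser and index.

```bash
python3 - <<'E'
from h import *
c=manip.camera("top")
B=lambda x,y:(x/2.6+230-.3,y/2.6+90-.3)
T=lambda x,y:(x/2.4+55-.3,y/2.4+35-.3)
g=cv2.cvtColor(c["image"],cv2.COLOR_RGB2HSV)
def pr(n,p,z): 
    P=onz(c,p,z); print(n,np.round(P,1)); return P
# opener by corners top z=20
def bar(n,pts,z):
    P=np.array([onz(c,p,z)[:2] for p in pts]); r=cv2.minAreaRect(P.astype(np.float32)); print(n,np.round(P,0).tolist(),"ctr",np.round(r[0],1),"size",np.round(r[1],1),"ang",round(r[2],1))
bar("opener",[B(305,167),B(329,170),B(314,263),B(291,259)],20)
bar("bigdark",[B(284,455),B(316,467),B(262,590),B(226,576)],16)
bar("purple",[B(541,417),B(566,436),B(494,547),B(465,528)],14)
bar("brown",[B(18,150),B(43,149),B(48,244),B(24,245)],14)
bar("holder",[B(268,297),B(309,292),B(318,377),B(279,382)],22)
pr("holder screw",B(287,287),15)
pr("bt tip",B(170,266),13);pr("bt handle/tip",B(174,291),16);pr("bt end",B(183,371),18)
bar("bed",[B(155,16),B(414,40),B(385,413),B(119,387)],6)
pr("post top",B(270,108),100)
pr("crosshead l",B(155,115),27);pr("crosshead r",B(370,133),27)
pr("pointer",B(375,134),24);pr("idxfin",B(388,257),34)
bar("tray",[T(61,311),T(315,287),T(326,443),T(72,465)],24)
pr("pull top L",T(168,483),66);pr("pull top R",T(217,481),66);pr("pulltop",T(193,483),66)
bar("riser top",[T(20,32),T(354,22),T(356,202),T(18,208)],85)
pr("loupe",T(380,523),36)
pr("blower",B(518,307),50)
E
```

```text
opener [[618.0, -294.0], [615.0, -316.0], [527.0, -300.0], [532.0, -278.0]] ctr [ 573.3 -296.6] size [22.6 89. ] ang 79.4
bigdark [[350.0, -268.0], [338.0, -297.0], [227.0, -245.0], [240.0, -212.0]] ctr [ 289.4 -254.6] size [ 35.1 125. ] ang 64.8
purple [[382.0, -506.0], [364.0, -529.0], [263.0, -459.0], [281.0, -433.0]] ctr [ 322.  -482.1] size [ 31.3 124.7] ang 53.8
brown [[640.0, -23.0], [641.0, -47.0], [550.0, -51.0], [549.0, -28.0]] ctr [595.2 -37. ] size [91.4 23.8] ang 2.5
holder [[496.0, -256.0], [500.0, -294.0], [421.0, -300.0], [417.0, -264.0]] ctr [ 458.7 -279. ] size [79.4 38.3] ang 6.0
holder screw [ 505.8 -274.6   15. ]
bt tip [ 527.5 -165.5   13. ]
bt handle/tip [ 503.6 -168.8   16. ]
bt end [ 428.7 -175.9   18. ]
bed [[771.0, -155.0], [742.0, -403.0], [387.0, -364.0], [415.0, -116.0]] ctr [ 578.8 -259.8] size [250.  358.4] ang 83.7
post top [ 654.1 -252.5  100. ]
crosshead l [ 668.4 -153.5   27. ]
crosshead r [ 647.8 -353.8   27. ]
pointer [ 647.5 -359.1   24. ]
idxfin [ 530.3 -365.3   34. ]
tray [[603.0, 360.0], [623.0, 100.0], [464.0, 88.0], [446.0, 345.0]] ctr [533.4 223.6] size [159.6 260.8] ang 4.5
pull top L [425.5 231.2  66. ]
pull top R [426.8 183.8  66. ]
pulltop [425.2 207.   66. ]
riser top [[868.0, 375.0], [871.0, 47.0], [692.0, 46.0], [692.0, 373.0]] ctr [780.1 210.4] size [178.7 327.9] ang 0.6
loupe [383.5  31.8  36. ]
blower [ 481.4 -476.8   50. ]
```

Sizes confirm the choice: the dark bar on the bed measures 89x23 mm (opener 92x24), the one off the bed 125x35 mm, so the on-bed one is meant. Three tools are present. Estimates: travel to the index is about 116 mm, tray at (533,224) with yaw 4.3°, riser front centre at (692,210) with yaw about 0.4°. Next I'll rotate the tool and start moving.

```bash
cat >> h.py <<'E'
def phi(s): 
    x=rot(s["tcp_rot"])[:,0]; return np.degrees(np.arctan2(x[1],x[0]))
def go(x,y,z,ph=None):
    s=manip.observe(); M=rot(s["tcp_rot"]); d=M.T@(np.array([x,y,z])-s["ee_pos"])
    p=phi(s)
    print("t",round(s["time"],2),"pos",np.round(s["ee_pos"],1),"phi",round(p,2),"zaxis",np.round(M[:,2],3),"F",np.round(s["ft_force"],1),"op",round(s["opening"],3))
    print(" tool delta /150:",np.round(d/150,3),"total",round(np.linalg.norm(d),1))
    if ph is not None:
        a=-((ph-p+180)%360-180); print(" rz units total",round(a/8,3))
        Mt=np.array([[np.cos(np.radians(ph)),np.sin(np.radians(ph)),0],[np.sin(np.radians(ph)),-np.cos(np.radians(ph)),0],[0,0,-1]]).T
        Mt=np.column_stack([[np.cos(np.radians(ph)),np.sin(np.radians(ph)),0],[np.sin(np.radians(ph)),-np.cos(np.radians(ph)),0],[0,0,-1]])
        print(" after-rot delta/150:",np.round(Mt.T@(np.array([x,y,z])-s["ee_pos"])/150,3))
        print(" full rotvec/8deg:",np.round(np.degrees(R.from_matrix(M.T@Mt).as_rotvec())/8,3))
E
python3 -c "
from h import *
go(573.3,-296.6,120,-10.4)"
```

```text
t 0.2 pos [ 189.8 -595.1  204.4] phi 17.7 zaxis [-0.     0.001 -1.   ] F [-0.2 -0.2 -0.4] op 1.003
 tool delta /150: [ 3.04  -1.118  0.564] total 493.3
 rz units total 3.512
 after-rot delta/150: [ 2.155 -2.419  0.563]
 full rotvec/8deg: [-8.000e-03  2.000e-03  3.512e+00]
```

Call:
apply_moves(rows=[0.4,0,0,0,0,0,1,0.4,0,0,0,0,0,1,0.4,0,0,0,0,0,1,0.4,0,0,0,0,0,0.5,0.4,0,0,0,0,0,0], force=40)

```text
time: 0.82
ee_pos: [189.4, -594.3, 203.1]
tcp_rot: [-0.002, 0.995, -0.097, -0.001]
ft_force: [0.2, 0.4, 0.1]
opening: 0.7
```

```bash
python3 -c "
from h import *
go(573.3,-296.6,120,-10.4)"
```

```text
t 0.82 pos [ 189.4 -594.3  203.1] phi -11.17 zaxis [-0.001  0.004 -1.   ] F [0.2 0.4 0.1] op 0.7
 tool delta /150: [ 2.127 -2.441  0.558] total 492.9
 rz units total -0.096
 after-rot delta/150: [ 2.159 -2.414  0.554]
 full rotvec/8deg: [-0.025  0.013 -0.096]
```

Call:
apply_moves(rows=[0.4,0.21,-0.24,0,0,0,-0.1,0.4,0.21,-0.24,0,0,0,0,0.4,0.21,-0.24,0,0,0,0,0.4,0.21,-0.24,0,0,0,0,0.4,0.21,-0.24,0,0,0,0,0.4,0.21,-0.24,0.05,0,0,0,0.4,0.21,-0.24,0.1,0,0,0,0.4,0.21,-0.24,0.1,0,0,0,0.4,0.21,-0.24,0.1,0,0,0,0.4,0.21,-0.24,0.1,0,0,0,0.4,0,0,0,0,0,0])

```text
time: 2.2
ee_pos: [573.0, -285.8, 132.3]
tcp_rot: [-0.002, 0.997, -0.081, -0.001]
ft_force: [-0.5, -0.9, -0.4]
opening: 0.7
```

```bash
python3 -c "
from h import *
go(573.3,-296.6,120,-10.4)
c=manip.camera('side');crop(c,190,130,420,280,3,'s1.png')
c=manip.camera('top');crop(c,230,90,450,320,2.6,'t1.png')"
```

```text
t 2.2 pos [ 573.  -285.8  132.3] phi -9.26 zaxis [-0.001  0.004 -1.   ] F [-0.5 -0.9 -0.4] op 0.7
 tool delta /150: [0.014 0.071 0.082] total 16.4
 rz units total 0.143
 after-rot delta/150: [0.015 0.071 0.082]
 full rotvec/8deg: [-0.027  0.01   0.143]
```

View pics/s1.png

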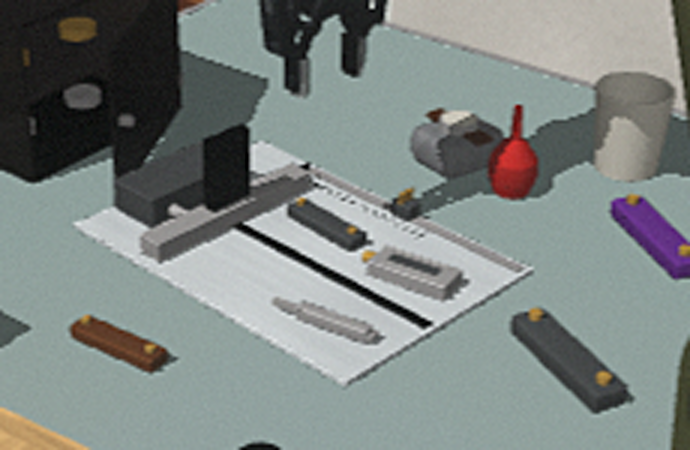

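View pics/t1.png

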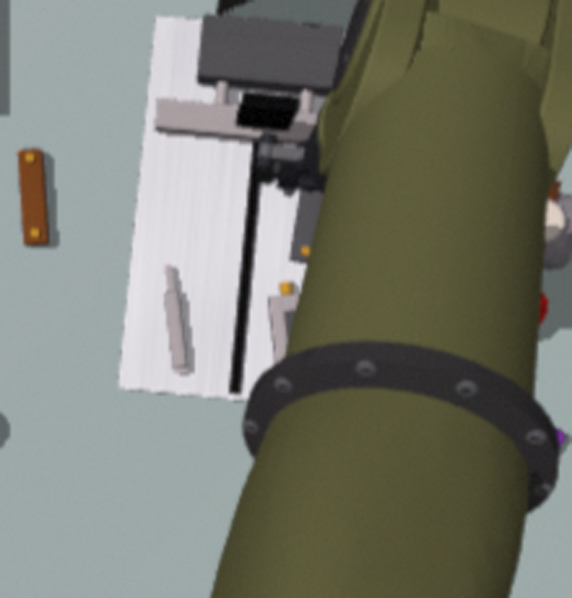

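```bash
python3 -c "
from h import *
s=manip.observe();c=manip.camera('side');print(proj(c,s['ee_pos']),proj(c,[573,-297,20]));c=manip.camera('top');print(proj(c,s['ee_pos']))"
```

```text
[299.62377066 167.19194443] [299.47357712 202.01879323]
[353.93715715 165.17850072]
```

Call:
apply_moves(rows=[0.4,0.014,0.071,0.082,0,0,0.14,0.4,0,0,0.2,0,0,0,0.4,0,0,0.2,0,0,0,0.4,0,0,0,0,0,0])

```text
time: 2.9
ee_pos: [565.8, -312.5, 60.3]
tcp_rot: [0.003, 0.995, -0.101, 0.0]
ft_force: [-0.3, 0.6, 1.3]
opening: 0.7
```

```bash
python3 -c "
from h import *
go(573.3,-296.6,10,-10.4)
c=manip.camera('side');crop(c,230,130,400,260,4,'s2.png')"
```

```text
t 2.9 pos [ 565.8 -312.5   60.3] phi -11.63 zaxis [-0.    -0.006 -1.   ] F [-0.3  0.6  1.3] op 0.7
 tool delta /150: [ 0.027 -0.116  0.335] total 53.3
 rz units total -0.154
 after-rot delta/150: [ 0.03  -0.113  0.335]
 full rotvec/8deg: [ 0.039 -0.006 -0.154]
```

View pics/s2.png

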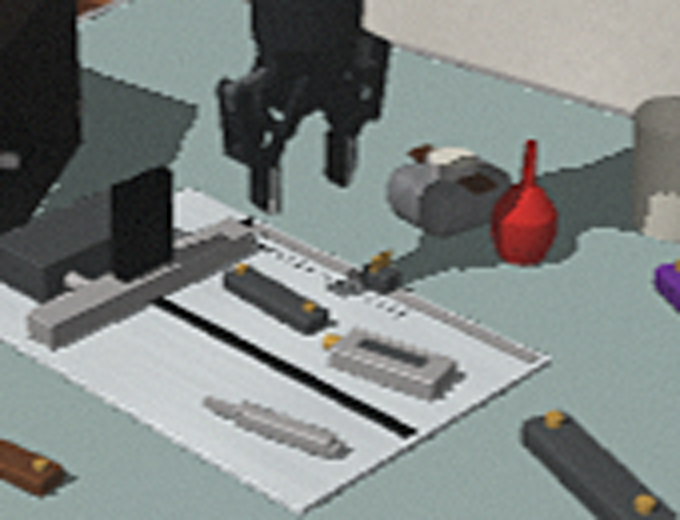

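Call:
apply_moves(rows=[0.4,0.03,-0.11,0,0,0,-0.15,0.4,0,0,0,0,0,0,0.4,0,0,0,0,0,0])

```text
time: 3.32
ee_pos: [576.8, -297.8, 65.1]
tcp_rot: [0.004, 0.996, -0.091, 0.004]
ft_force: [0.9, -0.7, -0.4]
opening: 0.699
```

```bash
python3 -c "
from h import *
go(573.3,-296.6,10,-10.4)
c=manip.camera('side')
go(573.3,-296.6,10,-10.4)
c=manip.camera('side')
go(573.3,-296.6,10,-10.4)
"
```

```text
t 3.33 pos [ 576.8 -297.8   65.1] phi -10.38 zaxis [ 0.007 -0.009 -1.   ] F [ 0.9 -0.7 -0.4] op 0.699
 tool delta /150: [-0.027 -0.006  0.367] total 55.2
 rz units total 0.002
 after-rot delta/150: [-0.024 -0.003  0.367]
 full rotvec/8deg: [ 0.053 -0.059  0.002]
t 3.38 pos [ 577.  -297.3   65.1] phi -10.36 zaxis [ 0.007 -0.008 -1.   ] F [ 0.7 -0.1 -0.2] op 0.697
 tool delta /150: [-0.028 -0.003  0.367] total 55.3
 rz units total 0.005
 after-rot delta/150: [-0.025 -0.     0.368]
 full rotvec/8deg: [ 0.05  -0.061  0.005]
t 3.42 pos [ 576.8 -297.4   64.9] phi -10.38 zaxis [ 0.007 -0.008 -1.   ] F [ 0.6  0.7 -0.3] op 0.702
 tool delta /150: [-0.027 -0.004  0.366] total 55.0
 rz units total 0.003
 after-rot delta/150: [-0.024 -0.001  0.366]
 full rotvec/8deg: [ 0.049 -0.057  0.003]
```

Call:
apply_moves(rows=[0.4,-0.024,0,0.12,0.05,-0.055,0,0.4,0,0,0.12,0,0,0,0.4,0,0,0.08,0,0,0,0.4,0,0,0.0,0,0,0,0.4,0,0,0.0,0,0,0])

```text
time: 4.05
ee_pos: [571.9, -297.1, 12.0]
tcp_rot: [-0.001, 0.996, -0.091, -0.001]
ft_force: [-0.4, 0.1, 0.7]
opening: 0.699
```

```bash
python3 -c "
from h import *
go(573.3,-296.6,9,-10.4)
c=manip.camera('side');crop(c,230,130,400,260,4,'s3.png')"
```

```text
t 4.05 pos [ 571.9 -297.1   12. ] phi -10.43 zaxis [-0.003  0.001 -1.   ] F [-0.4  0.1  0.7] op 0.699
 tool delta /150: [ 0.009 -0.005  0.02 ] total 3.4
 rz units total -0.003
 after-rot delta/150: [ 0.009 -0.005  0.02 ]
 full rotvec/8deg: [-0.006  0.02  -0.003]
```

View pics/s3.png

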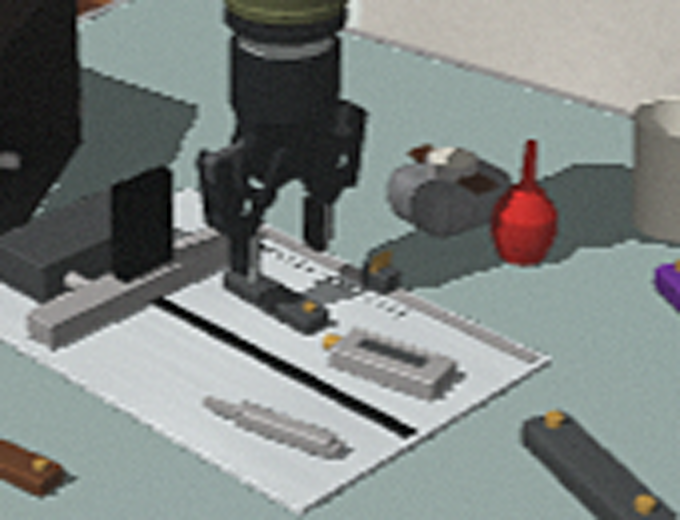

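```bash
python3 -c "
from h import *
c=manip.camera('side')
M=rot(manip.observe()['tcp_rot']);p=manip.observe()['ee_pos']
for k in (-30,30):
  print((proj(c,p+M[:,1]*k-M[:,2]*6)-[230,130])*4)
for q in ([617.5,-316.5,20],[617,-294,20],[527,-300,20],[531.5,-278,20]): print('op',(proj(c,q)-[230,130])*4)
"
```

```text
[247.59948856 304.37116521]
[309.99802989 276.8479476 ]
op [245.70570349 258.39877702]
op [227.02321277 270.45430867]
op [332.66351032 307.16317964]
op [308.7533277  317.64005893]
```

Call:
apply_moves(rows=[0,0.009,0,0.03,0,0,0,-1,0,0,0,0,0,0,-1,0,0,0,0,0,0,-1,0,0,0,0,0,0,-1,0,0,0,0,0,0,-1,0,0,0,0,0,0], force=50)

```text
time: 4.9
ee_pos: [574.2, -297.7, 8.9]
tcp_rot: [-0.0, 0.996, -0.091, -0.0]
ft_force: [0.9, -1.0, -0.9]
opening: -0.002
```

```bash
python3 -c "
from h import *
go(573.3,-296.6,9,-10.4)
c=manip.camera('side');crop(c,230,130,400,260,4,'s4.png')"
```

```text
t 4.9 pos [ 574.2 -297.7    8.9] phi -10.42 zaxis [-0.  0. -1.] F [ 0.9 -1.  -0.9] op -0.002
 tool delta /150: [-0.007 -0.006 -0.001] total 1.4
 rz units total -0.002
 after-rot delta/150: [-0.007 -0.006 -0.001]
 full rotvec/8deg: [-0.     0.    -0.002]
```

View pics/s4.png

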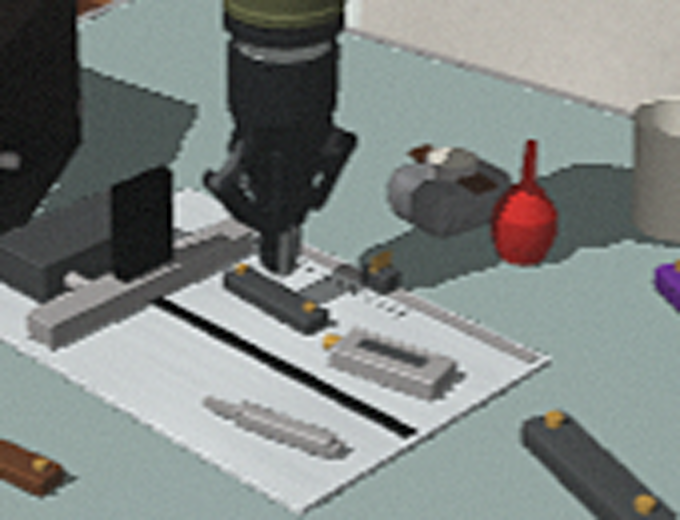

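```bash
python3 -c "
from h import *
c=manip.camera('side'); t=manip.camera('top'); crop(t,300,120,400,250,5,'t4.png')
C=lambda x,y:(x/4+230-.4,y/4+130-.4)
print('tip',onz(c,C(283,272),9))
for p in ((243,262),(224,282),(330,310),(308,328)): print('op',np.round(onz(c,C(*p),20),1))
for p in ((550,358),(298,513)): print('bed',np.round(onz(c,C(*p),6),1))
print(proj(t,[574,-298,9]))
"
```

```text
tip [ 598.03834563 -334.30976075    9.        ]
op [ 618.1 -312.2   20. ]
op [ 610.6 -280.7   20. ]
op [ 528.3 -296.7   20. ]
op [ 525.8 -267.6   20. ]
bed [ 386.7 -358.9    6. ]
bed [ 413.7 -107.6    6. ]
[348.64139599 172.5587708 ]
```

View pics/t4.png

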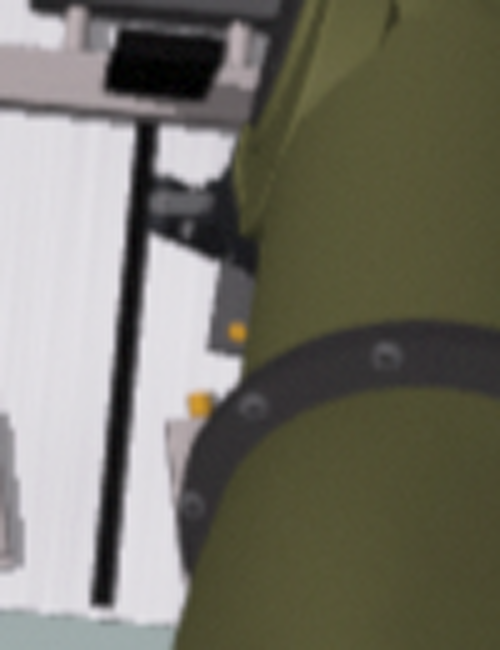

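The gripper shut completely (opening about 0). In the side view its tip at crop (283,272) stands above the opener rather than around it, so the reported z and the picture disagree. I'll lift, then triangulate the shut tip from both views.

Call:
apply_moves(rows=[-1,0,0,-0.25,0,0,0,-1,0,0,-0.25,0,0,0,-1,0,0,-0.25,0,0,0,-1,0,0,-0.2,0,0,0,-1,-0.2,-0.25,0,0,0,0,-1,-0.2,-0.25,0,0,0,0,-1,-0.2,-0.25,0,0,0,0,-1,-0.2,-0.25,0,0,0,0,-1,0,0,0,0,0,0,-1,0,0,0,0,0,0])

```text
time: 6.3
ee_pos: [481.1, -124.4, 156.3]
tcp_rot: [0.0, 0.996, -0.091, 0.001]
ft_force: [-0.1, -1.7, 0.2]
opening: -0.001
```

```bash
python3 -c "
from h import *
go(573.3,-296.6,9,-10.4)
s=manip.observe()
c=manip.camera('side');crop(c,200,60,400,260,3,'s5.png')
print((proj(c,s['ee_pos'])-[200,60])*3)
c=manip.camera('top');crop(c,200,100,400,300,3,'t5.png')
print((proj(c,s['ee_pos'])-[200,100])*3)"
```

```text
t 6.3 pos [ 481.1 -124.4  156.3] phi -10.45 zaxis [ 0.002 -0.001 -1.   ] F [-0.1 -1.7  0.2] op -0.001
 tool delta /150: [0.81  1.017 0.984] total 244.6
 rz units total -0.007
 after-rot delta/150: [0.812 1.018 0.982]
 full rotvec/8deg: [ 0.001 -0.018 -0.007]
[261.3433565  399.16087889]
[231.66724669 319.94194284]
```

View pics/s5.png

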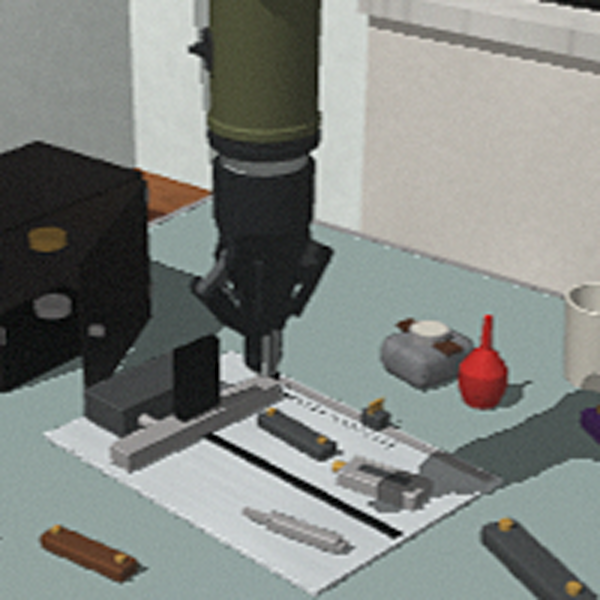

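View pics/t5.png

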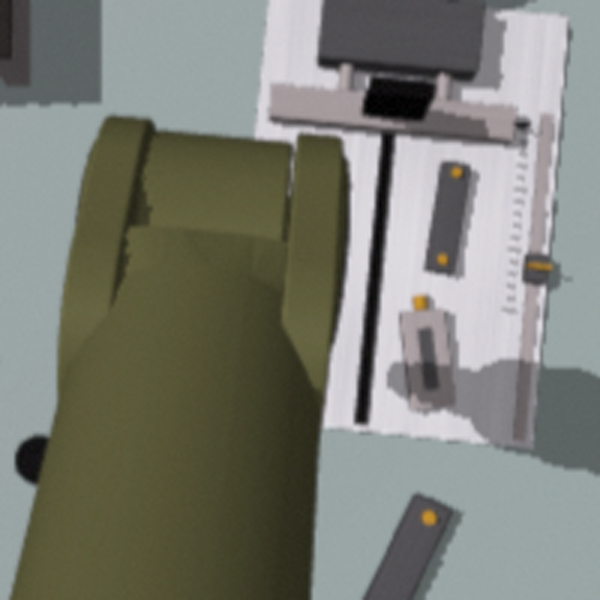

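The shut tip shows at crop (265,378) against a predicted (261,399), so the real tips are about 19 mm higher than reported. That matches the miss without contact. I'll treat tip z as reported z + 19, go lower while watching the force, and check the picture.

```bash
python3 -c "
from h import *
go(573.3,-295.6,50,-10.4)
c=manip.camera('side')
for z in (15,17,19,21): print(z,(proj(c,manip.observe()['ee_pos']+[0,0,z])-[200,60])*3)
"
```

```text
t 6.4 pos [ 481.2 -124.6  156. ] phi -10.5 zaxis [ 0.002 -0.    -1.   ] F [-0.2 -0.5  0.6] op -0.002
 tool delta /150: [0.81  1.009 0.708] total 221.3
 rz units total -0.012
 after-rot delta/150: [0.81  1.011 0.707]
 full rotvec/8deg: [-0.002 -0.014 -0.012]
15 [261.6834524  382.81604469]
17 [261.69544038 380.58668848]
19 [261.70744927 378.35344211]
21 [261.71947914 376.1162954 ]
```

Call:
apply_moves(rows=[0.2,0.2,0.25,0,0,0,0,0.2,0.2,0.25,0,0,0,0,0.2,0.2,0.25,0.1,0,0,0,0.2,0.2,0.25,0.1,0,0,0,0.2,0,0,0.2,0,0,0,0.2,0,0,0.2,0,0,0,0.2,0,0,0.1,0,0,0,0.2,0,0,0,0,0,0,0.2,0,0,0,0,0,0])

```text
time: 7.58
ee_pos: [575.9, -309.3, 45.8]
tcp_rot: [0.001, 0.995, -0.096, 0.002]
ft_force: [0.6, -0.2, 0.4]
opening: 0.605
```

```bash
python3 -c "
from h import *
go(573.3,-295.6,-9,-10.4)
c=manip.camera('side')
go(573.3,-295.6,-9,-10.4)
"
```

```text
t 7.58 pos [ 575.9 -309.3   45.8] phi -11.07 zaxis [ 0.003 -0.003 -1.   ] F [ 0.6 -0.2  0.4] op 0.605
 tool delta /150: [-0.036 -0.087  0.365] total 56.5
 rz units total -0.084
 after-rot delta/150: [-0.034 -0.087  0.365]
 full rotvec/8deg: [ 0.016 -0.023 -0.084]
t 7.62 pos [ 575.9 -309.4   46. ] phi -11.07 zaxis [ 0.003 -0.003 -1.   ] F [ 0.6 -0.4  1.1] op 0.603
 tool delta /150: [-0.036 -0.088  0.366] total 56.7
 rz units total -0.084
 after-rot delta/150: [-0.034 -0.087  0.366]
 full rotvec/8deg: [ 0.016 -0.025 -0.084]
```

Call:
apply_moves(rows=[0.2,-0.035,-0.087,0.05,0.015,-0.024,-0.08,0.2,0,0,0,0,0,0,0.2,0,0,0.12,0,0,0,0.2,0,0,0.11,0,0,0,0.2,0,0,0,0,0,0,0.2,0,0,0,0,0,0])

```text
time: 8.38
ee_pos: [574.1, -294.1, 2.4]
tcp_rot: [0.0, 0.996, -0.09, 0.001]
ft_force: [-0.4, 0.0, -0.1]
opening: 0.6
```

```bash
python3 -c "
from h import *
c=manip.camera('side');crop(c,230,130,400,260,4,'s6.png')
go(573.3,-295.6,-9,-10.4)
"
```

```text
t 8.43 pos [ 574.  -294.1    2.4] phi -10.32 zaxis [ 0.002 -0.001 -1.   ] F [-0.6  0.1 -0.3] op 0.598
 tool delta /150: [-0.003  0.011  0.076] total 11.5
 rz units total 0.01
 after-rot delta/150: [-0.002  0.011  0.076]
 full rotvec/8deg: [ 0.003 -0.013  0.01 ]
```

View pics/s6.png

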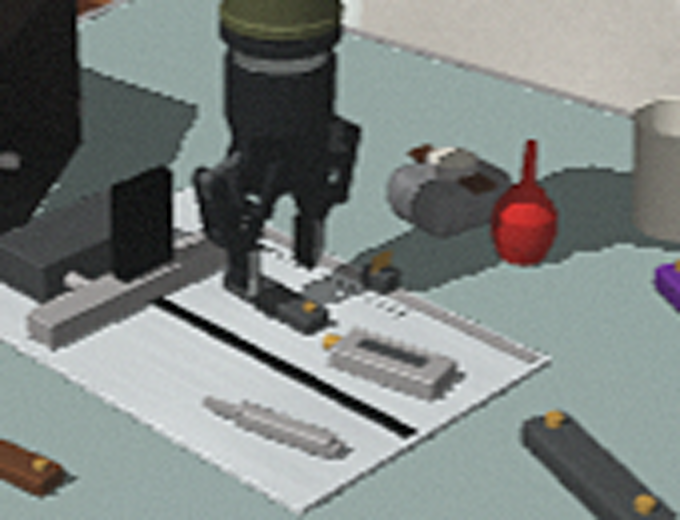

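Call:
apply_moves(rows=[0,0,0.01,0.05,0,0,0,-0.1,0,0,0.035,0,0,0,-1,0,0,0,0,0,0,-1,0,0,0,0,0,0,-1,0,0,0,0,0,0,-1,0,0,0,0,0,0], force=50)

```text
time: 9.18
ee_pos: [574.0, -296.1, -10.4]
tcp_rot: [0.001, 0.996, -0.09, 0.001]
ft_force: [0.4, -0.3, -0.7]
opening: 0.251
```

```bash
python3 -c "
from h import *
c=manip.camera('side');crop(c,230,130,400,260,4,'s7.png')
go(573.3,-295.6,-9,-10.4)
"
```

```text
t 9.22 pos [ 574.1 -296.1  -10.4] phi -10.34 zaxis [ 0.003 -0.001 -1.   ] F [-0.1 -0.1 -1.3] op 0.257
 tool delta /150: [-0.006 -0.002 -0.009] total 1.7
 rz units total 0.008
 after-rot delta/150: [-0.006 -0.002 -0.009]
 full rotvec/8deg: [ 0.006 -0.022  0.008]
```

View pics/s7.png

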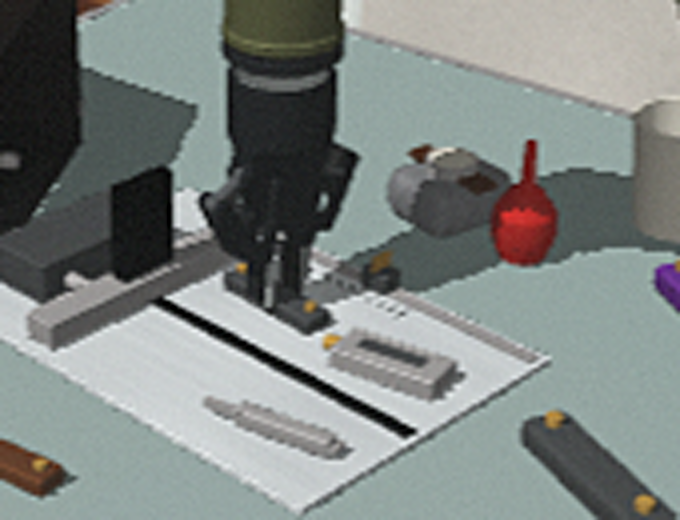

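Call:
apply_moves(rows=[-1,0,0,-0.1,0,0,0,-1,0,0,-0.25,0,0,0,-1,0,0,-0.25,0,0,0,-1,0,0,-0.1,0,0,-0.9,-1,0,0,0,0,0,-0.9,-1,0,0,0,0,0,0])

```text
time: 9.98
ee_pos: [574.5, -296.2, 103.8]
tcp_rot: [0.002, 0.999, 0.038, 0.003]
ft_force: [0.1, 0.0, -0.6]
opening: 0.256
```

```bash
python3 -c "
from h import *
c=manip.camera('side');crop(c,230,80,400,260,3.3,'s8.png')
go(539.4,144,90,4.3)
"
```

```text
t 10.03 pos [ 574.7 -296.2  103.8] phi 4.32 zaxis [ 0.006 -0.004 -1.   ] F [ 0.6 -0.4 -0.8] op 0.256
 tool delta /150: [-0.014 -2.944  0.08 ] total 441.8
 rz units total 0.002
 after-rot delta/150: [-0.015 -2.944  0.092]
 full rotvec/8deg: [ 0.029 -0.044  0.002]
```

View pics/s8.png

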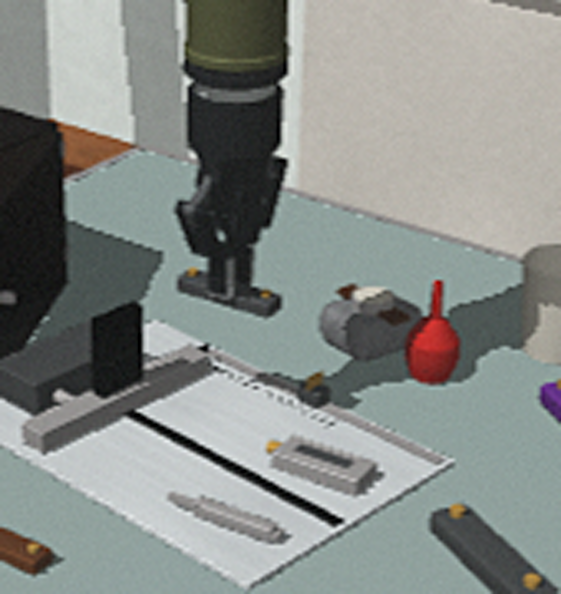

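The opener is held level (crop 230,290). I'll carry it to the tray.

Call:
apply_moves(rows=[-1,0,-0.2,0,0.029,-0.044,0,-1,0,-0.3,0,0,0,0,-1,0,-0.3,0,0,0,0,-1,0,-0.3,0,0,0,0,-1,0,-0.3,0,0,0,0,-1,0,-0.3,0,0,0,0,-1,0,-0.3,0,0,0,0,-1,0,-0.3,0,0,0,0,-1,0,-0.3,0,0,0,0,-1,0,-0.2,0,0,0,0,-1,0,-0.1,0,0,0,0,-1,0,0,0,0,0,0])

```text
time: 11.52
ee_pos: [547.5, 150.0, 103.7]
tcp_rot: [0.0, 1.0, 0.019, -0.001]
ft_force: [0.5, -0.7, -1.3]
opening: 0.255
```

```bash
python3 -c "
from h import *
c=manip.camera('side');crop(c,80,200,300,370,3.3,'s9.png')
go(539.4,144,-8,4.3)
"
```

```text
t 11.57 pos [547.6 148.9 103.6] phi 2.08 zaxis [-0.001 -0.001 -1.   ] F [ 0.1 -0.2 -0.3] op 0.256
 tool delta /150: [-0.055  0.03   0.744] total 112.0
 rz units total -0.278
 after-rot delta/150: [-0.057  0.028  0.744]
 full rotvec/8deg: [ 0.007  0.011 -0.278]
```

View pics/s9.png

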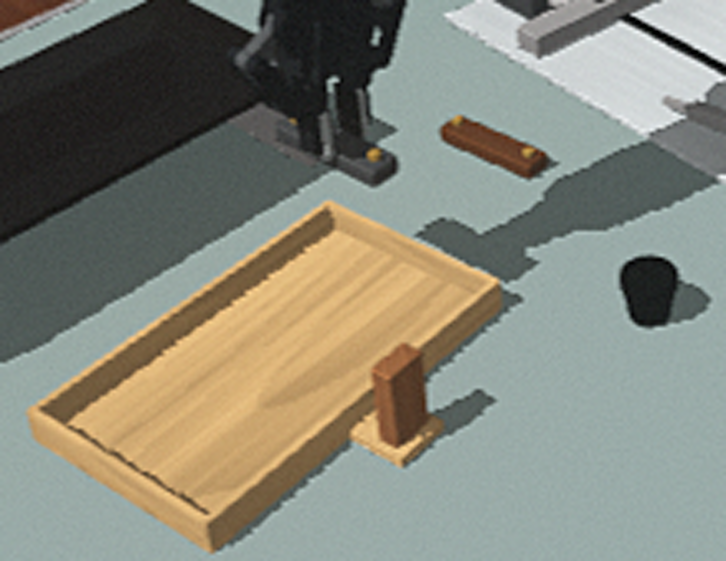

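Call:
apply_moves(rows=[-1,-0.056,0.029,0.1,0,0,-0.28,-1,0,0,0.2,0,0,0,-1,0,0,0.2,0,0,0,-1,0,0,0,0,0,0])

```text
time: 12.08
ee_pos: [541.2, 134.6, 27.6]
tcp_rot: [0.003, 0.999, 0.032, 0.0]
ft_force: [-0.8, 0.7, -1.0]
opening: 0.255
```

```bash
python3 -c "
from h import *
c=manip.camera('side');crop(c,80,200,300,370,3.3,'s10.png')
go(539.4,144,-8,4.3)
"
```

```text
t 12.12 pos [542.2 134.9  28.9] phi 3.63 zaxis [ 0.003 -0.005 -1.   ] F [-0.1 -0.8  0.2] op 0.252
 tool delta /150: [-0.015 -0.063  0.245] total 38.1
 rz units total -0.083
 after-rot delta/150: [-0.014 -0.062  0.246]
 full rotvec/8deg: [ 0.037 -0.016 -0.083]
```

View pics/s10.png

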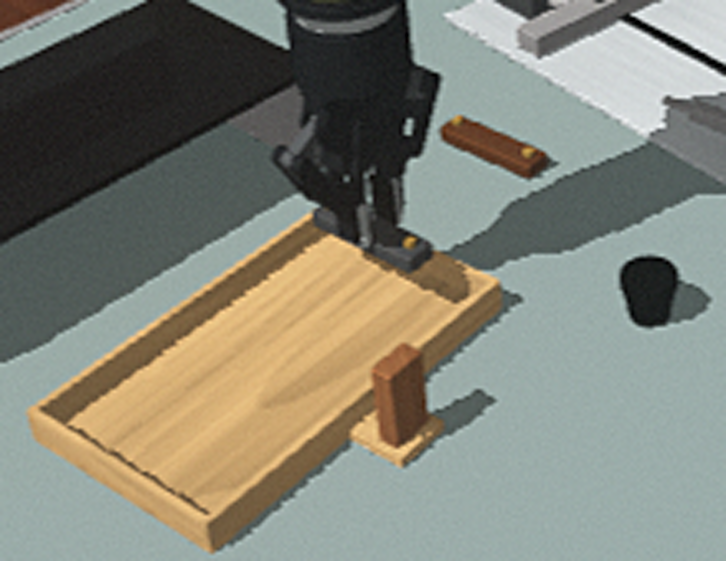

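Call:
apply_moves(rows=[-1,-0.015,-0.08,0.05,0.03,-0.016,-0.08,-1,0,0,0.08,0,0,0,-1,0,0,0,0,0,0,-1,0,0,0.08,0,0,0,-1,0,0,0,0,0,0])

```text
time: 12.75
ee_pos: [541.2, 147.2, -1.8]
tcp_rot: [-0.0, 0.999, 0.037, 0.002]
ft_force: [-0.2, 0.7, -0.3]
opening: 0.257
```

```bash
python3 -c "
from h import *
go(539.4,144,-8,4.3)
"
```

```text
t 12.75 pos [541.2 147.2  -1.8] phi 4.24 zaxis [ 0.005  0.    -1.   ] F [-0.2  0.7 -0.3] op 0.257
 tool delta /150: [-0.014  0.02   0.041] total 7.2
 rz units total -0.008
 after-rot delta/150: [-0.014  0.02   0.041]
 full rotvec/8deg: [ 0.    -0.033 -0.008]
```

Lower 6 mm, open partly (0.5), lift.

Call:
apply_moves(rows=[-1,0,0,0.04,0,0,0,-1,0,0,0,0,0,0,0,0,0,0,0,0,0,0,0,0,0,0,0,0,0,0,0,-0.1,0,0,0,0,0,0,-0.2,0,0,0,0,0,0,-0.25,0,0,0,0.2,0,0,-0.25,0,0,0,0.2,0,0.3,0,0,0,0.5,0.2,0,0.3,0,0,0,0,0.2,0,0.3,0,0,0,0,0.2,0,0.3,0,0,0,0])

```text
time: 14.25
ee_pos: [547.5, -31.5, 125.7]
tcp_rot: [-0.002, 1.0, 0.006, 0.008]
ft_force: [0.2, -0.3, 0.6]
opening: 0.601
```

```bash
python3 -c "
from h import *
c=manip.camera('side');crop(c,80,130,400,370,2.4,'s11.png')
c=manip.camera('top');crop(c,55,35,415,300,2.2,'t11.png')
go(458.7,-279,70,6)
"
```

```text
t 14.35 pos [547.2 -37.1 125.4] phi 0.16 zaxis [ 0.016  0.001 -1.   ] F [ 0.   0.4 -0.5] op 0.601
 tool delta /150: [-0.6    1.611  0.359] total 263.5
 rz units total -0.73
 after-rot delta/150: [-0.755  1.542  0.37 ]
 full rotvec/8deg: [ 0.002 -0.111 -0.73 ]
```

View pics/s11.png

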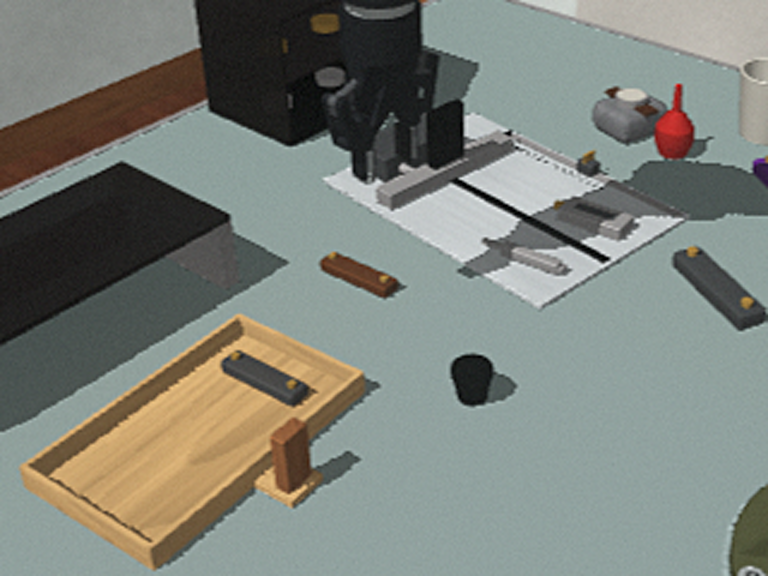

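View pics/t11.png

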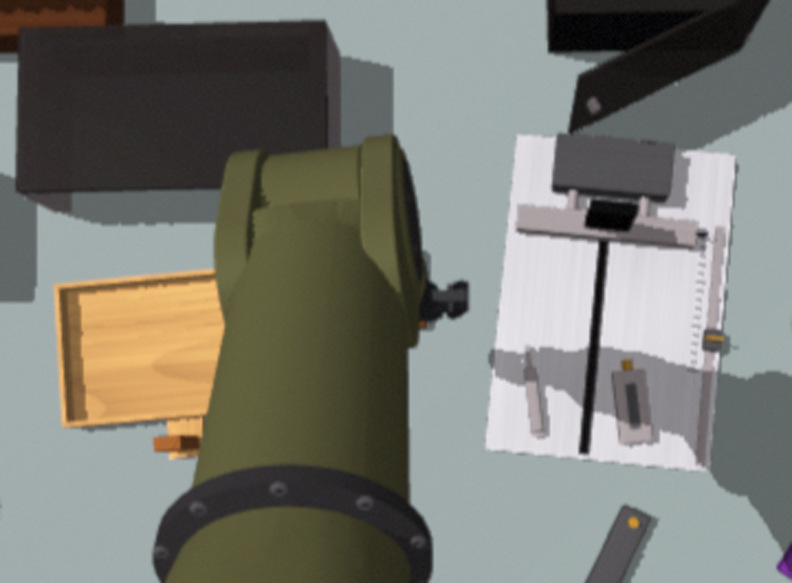

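Opener lies in the tray (side crop 262,378). The holder (top crop 632,405) and bar tool (537,400) have not moved. Next I go to the holder.

Call:
apply_moves(rows=[0.4,0,0,0,0,-0.11,-0.68,0.4,0,0,0,0,0,0,0.4,-0.12,0.25,0,0,0,0,0.4,-0.12,0.25,0,0,0,0,0.4,-0.12,0.25,0,0,0,0,0.4,-0.12,0.25,0,0,0,0,0.4,-0.12,0.25,0,0,0,0,0.4,-0.12,0.25,0.1,0,0,0,0.4,0,0,0.15,0,0,0,0.4,0,0,0.1,0,0,0,0.4,0,0,0,0,0,0])

```text
time: 15.72
ee_pos: [463.6, -270.9, 78.5]
tcp_rot: [0.0, 0.999, 0.045, 0.007]
ft_force: [0.2, -0.8, -0.1]
opening: 0.698
```

```bash
python3 -c "
from h import *
c=manip.camera('side')
go(457.5,-278.5,-9,5.5)
"
```

```text
t 15.78 pos [ 464.2 -270.9   79.1] phi 5.18 zaxis [ 0.014  0.    -1.   ] F [-0.3  0.   0.4] op 0.7
 tool delta /150: [-0.057  0.046  0.587] total 88.7
 rz units total -0.04
 after-rot delta/150: [-0.049  0.046  0.587]
 full rotvec/8deg: [ 0.009 -0.1   -0.04 ]
```

Call:
apply_moves(rows=[0.4,-0.05,0.046,0,0.01,-0.1,-0.04,0.4,0,0,0.1,0,0,0,0.4,0,0,0.15,0,0,0,0.4,0,0,0.12,0,0,0,0.4,0,0,0,0,0,0])

```text
time: 16.4
ee_pos: [458.8, -278.4, 22.3]
tcp_rot: [0.001, 0.999, 0.049, 0.001]
ft_force: [-0.5, -0.2, 0.0]
opening: 0.7
```

```bash
python3 -c "
from h import *
c=manip.camera('side');crop(c,230,130,400,260,4,'s12.png')
go(457.5,-278.5,-9,5.5)
"
```

```text
t 16.45 pos [ 459.3 -278.6   23.1] phi 5.61 zaxis [ 0.003 -0.002 -1.   ] F [-0.1 -0.2  0.1] op 0.698
 tool delta /150: [-0.012 -0.002  0.214] total 32.1
 rz units total 0.014
 after-rot delta/150: [-0.012 -0.002  0.214]
 full rotvec/8deg: [ 0.016 -0.023  0.014]
```

View pics/s12.png

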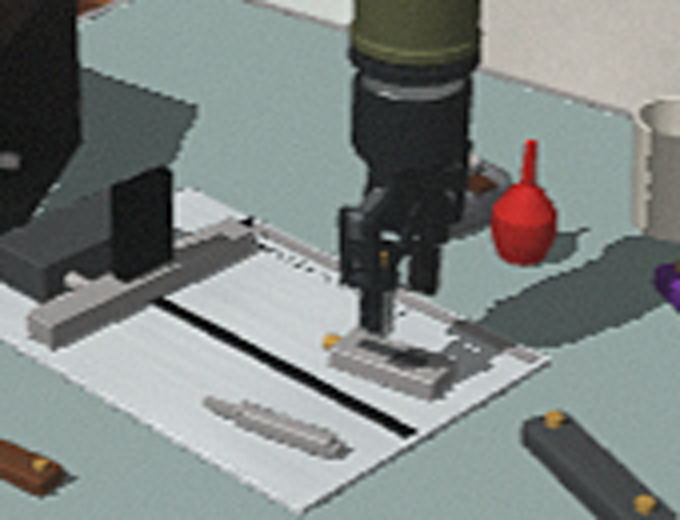

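Call:
apply_moves(rows=[0.4,-0.01,0,0.1,0,0,0,0.4,0,0,0.09,0,0,0,0.4,0,0,0,0,0,0,0.4,0,0,0,0,0,0])

```text
time: 16.95
ee_pos: [458.6, -279.1, -6.5]
tcp_rot: [0.002, 0.999, 0.049, 0.002]
ft_force: [0.1, -0.5, -0.6]
opening: 0.701
```

```bash
python3 -c "
from h import *
c=manip.camera('side');crop(c,230,130,400,260,4,'s13.png')
go(457.5,-278.5,-10,5.5)
"
```

```text
t 17.0 pos [ 458.5 -279.1   -6.4] phi 5.61 zaxis [ 0.005 -0.003 -1.   ] F [-1.  -0.2  0.3] op 0.703
 tool delta /150: [-0.006 -0.005  0.024] total 3.8
 rz units total 0.014
 after-rot delta/150: [-0.006 -0.005  0.024]
 full rotvec/8deg: [ 0.023 -0.034  0.014]
```

View pics/s13.png

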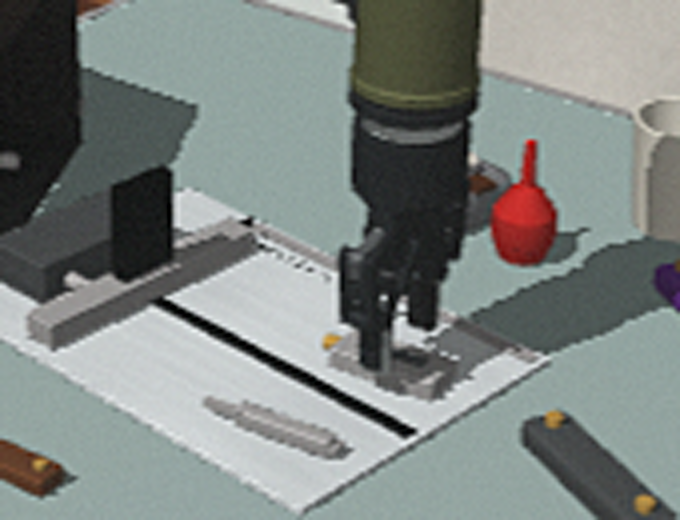

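Call:
apply_moves(rows=[0.2,0,0,0.035,0,0,0,-1,0,0,0,0,0,0,-1,0,0,0,0,0,0,-1,0,0,0,0,0,0,-1,0,0,-0.05,0,0,0,-1,0,0,-0.15,0,0,0,-1,0,0,-0.25,0,0,0,-1,0,0,-0.25,0,0,0,-1,0,0,0,0,0,0], force=60)

```text
time: 18.12
ee_pos: [457.8, -278.7, 97.6]
tcp_rot: [0.001, 0.999, 0.049, 0.002]
ft_force: [-0.3, -0.4, -1.5]
opening: 0.404
```

```bash
python3 -c "
from h import *
c=manip.camera('side');crop(c,230,80,400,260,3.3,'s14.png')
go(533.4,229,90,4.3)
"
```

```text
t 18.18 pos [ 456.8 -278.2   96.1] phi 5.62 zaxis [ 0.003 -0.001 -1.   ] F [-0.1  0.1 -2. ] op 0.394
 tool delta /150: [ 0.839 -3.315  0.038] total 513.0
 rz units total 0.165
 after-rot delta/150: [ 0.763 -3.334  0.041]
 full rotvec/8deg: [ 0.011 -0.018  0.165]
```

View pics/s14.png

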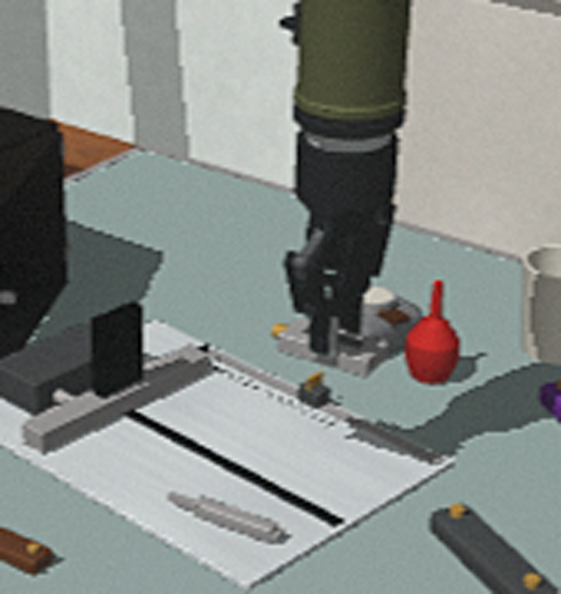

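Call:
apply_moves(rows=[-1,0.05,-0.2,0,0.01,-0.018,0.16,-1,0.07,-0.3,0,0,0,0,-1,0.07,-0.3,0,0,0,0,-1,0.07,-0.3,0,0,0,0,-1,0.07,-0.3,0,0,0,0,-1,0.07,-0.3,0,0,0,0,-1,0.07,-0.3,0,0,0,0,-1,0.07,-0.3,0,0,0,0,-1,0.07,-0.3,0,0,0,0,-1,0.07,-0.3,0,0,0,0,-1,0.05,-0.2,0,0,0,0,-1,0,-0.1,0,0,0,0])

```text
time: 19.68
ee_pos: [522.9, 220.5, 79.9]
tcp_rot: [0.001, 0.999, 0.035, -0.012]
ft_force: [-0.1, -0.7, -1.9]
opening: 0.391
```

Call:
apply_moves(rows=[-1,0,0,0,0,0,0,-1,0,0,0,0,0,0])

```text
time: 19.92
ee_pos: [521.5, 218.9, 78.4]
tcp_rot: [0.002, 0.999, 0.035, -0.014]
ft_force: [0.1, -0.8, -1.2]
opening: 0.392
```

```bash
python3 -c "
from h import *
c=manip.camera('side');crop(c,80,150,300,370,2.7,'s15.png')
go(533.4,226,-8,4.3)
"
```

```text
t 19.98 pos [521.5 218.8  78.5] phi 3.98 zaxis [-0.027 -0.005 -1.   ] F [-0.9 -0.6 -1.4] op 0.395
 tool delta /150: [ 0.098 -0.044  0.574] total 87.6
 rz units total -0.04
 after-rot delta/150: [ 0.083 -0.042  0.577]
 full rotvec/8deg: [ 0.019  0.197 -0.04 ]
```

View pics/s15.png

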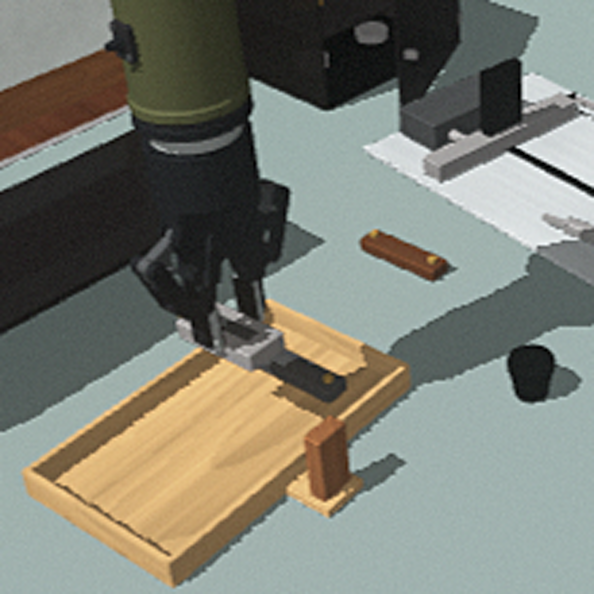

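Call:
apply_moves(rows=[-1,0.083,-0.05,0.05,0.02,0.2,-0.04,-1,0,0,0.15,0,0,0,-1,0,0,0.15,0,0,0,-1,0,0,0.1,0,0,0,-1,0,0,0,0,0,0])

```text
time: 20.6
ee_pos: [535.7, 219.3, 10.1]
tcp_rot: [0.001, 0.999, 0.033, 0.002]
ft_force: [0.2, 0.2, -1.5]
opening: 0.397
```

```bash
python3 -c "
from h import *
c=manip.camera('side');crop(c,80,150,300,370,2.7,'s16.png')
go(533.4,226,-9,4.3)
"
```

```text
t 20.65 pos [536.2 219.5  10.8] phi 3.73 zaxis [ 0.005 -0.002 -1.   ] F [ 1.4  0.7 -1.5] op 0.392
 tool delta /150: [-0.016 -0.045  0.132] total 21.0
 rz units total -0.071
 after-rot delta/150: [-0.015 -0.045  0.132]
 full rotvec/8deg: [ 0.017 -0.032 -0.071]
```

View pics/s16.png

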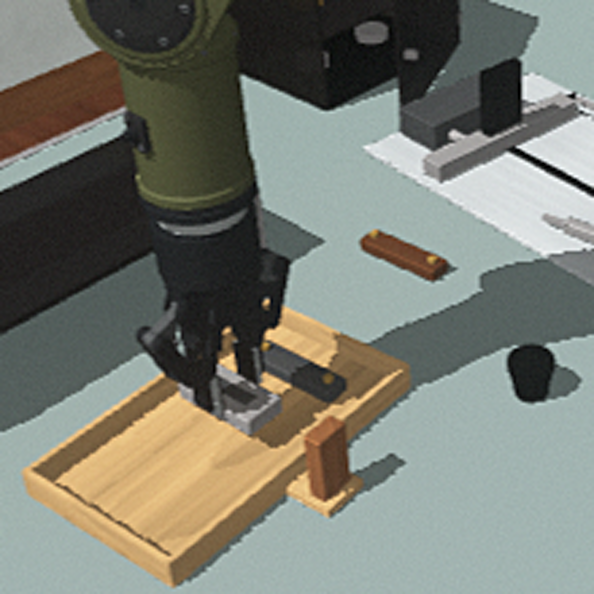

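Call:
apply_moves(rows=[-1,0,-0.045,0.07,0,0,-0.07,-1,0,0,0.05,0,0,0,-1,0,0,0,0,0,0,0.2,0,0,0,0,0,0,0.2,0,0,0,0,0,0,0.2,0,0,-0.1,0,0,0,0.2,0,0,-0.2,0,0,0,0.2,0,0,-0.25,0,0,0,0.2,0,0,-0.25,0,0,0,0.2,0,0.3,0,0,0,0.5,0.2,0,0.3,0,0,0,0.5,0.2,0,0.3,0,0,0,0])

```text
time: 22.15
ee_pos: [539.1, 95.2, 126.2]
tcp_rot: [-0.003, 0.999, -0.03, 0.009]
ft_force: [0.9, -0.2, -0.1]
opening: 0.596
```

Call:
apply_moves(rows=[0.2,0,0.3,0,0,0,0,0.2,0,0.3,0,0,0,0,0.2,0,0.3,0,0,0,0,0.2,-0.1,0.3,0,0,0,0,0.2,-0.1,0.3,0,0,0,0])

```text
time: 22.78
ee_pos: [496.5, -134.9, 131.3]
tcp_rot: [-0.003, 0.999, -0.03, 0.014]
ft_force: [0.4, -0.9, 0.4]
opening: 0.599
```

```bash
python3 -c "
from h import *
c=manip.camera('side');crop(c,80,130,400,370,2.4,'s17.png')
c=manip.camera('top');crop(c,230,90,450,320,2.6,'t17.png')
go(466,-172.3,70,5.5)
"
```

```text
t 22.88 pos [ 494.4 -139.8  131.2] phi -3.94 zaxis [ 0.026  0.001 -1.   ] F [-0.1 -0.5  0.4] op 0.601
 tool delta /150: [-0.185  0.23   0.402] total 74.9
 rz units total -1.179
 after-rot delta/150: [-0.209  0.198  0.408]
 full rotvec/8deg: [-0.007 -0.189 -1.179]
```

View pics/s17.png

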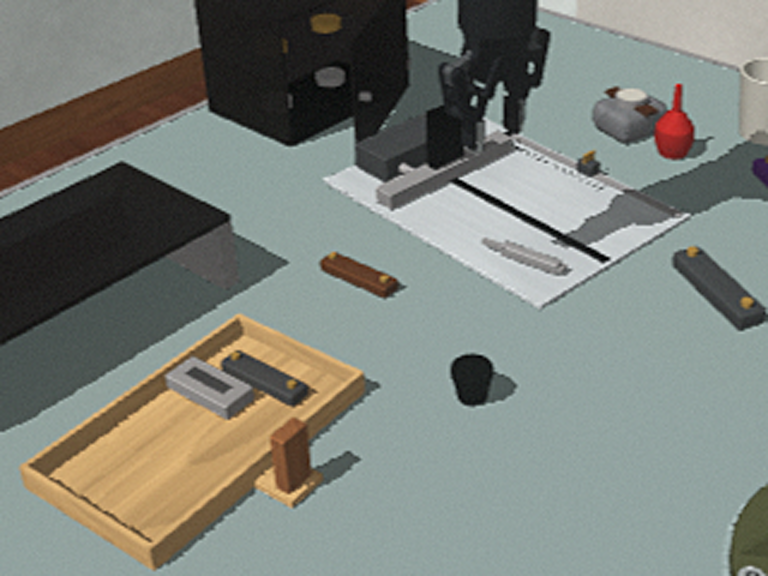

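View pics/t17.png

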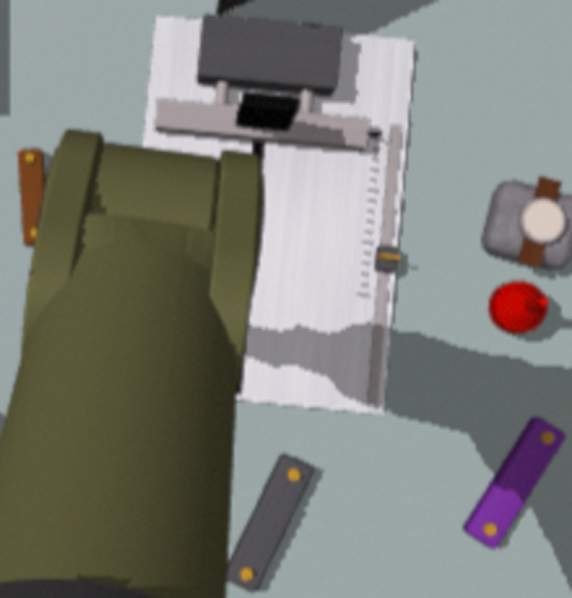

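Opener and holder are both in the tray. The bar tool is unmoved (side crop 525,255).

Call:
apply_moves(rows=[0.2,0,0,0,0,-0.19,-0.6,0.2,0,0,0,0,0,-0.6,0.2,0,0,0,0,0,0,0.2,-0.1,0.1,0.1,0,0,0,0.2,-0.1,0.1,0.1,0,0,0,0.2,0,0,0.1,0,0,0,0.2,0,0,0.1,0,0,0,0.2,0,0,0,0,0,0])

```text
time: 23.88
ee_pos: [470.0, -171.7, 76.7]
tcp_rot: [0.0, 0.999, 0.047, 0.005]
ft_force: [0.2, 0.4, -0.2]
opening: 0.597
```

```bash
python3 -c "
from h import *
c=manip.camera('side')
go(464.5,-172.1,-11,6)
"
```

```text
t 23.93 pos [ 470.6 -171.8   77.3] phi 5.36 zaxis [ 0.01  0.   -1.  ] F [-0.8  0.1 -0.4] op 0.602
 tool delta /150: [-0.046 -0.002  0.588] total 88.5
 rz units total -0.08
 after-rot delta/150: [-0.04  -0.002  0.588]
 full rotvec/8deg: [ 0.006 -0.073 -0.08 ]
```

Call:
apply_moves(rows=[0.2,-0.04,0,0.1,0,-0.07,-0.08,0.2,0,0,0.15,0,0,0,0.2,0,0,0.15,0,0,0,0,0,0,0.1,0,0,0,0,0,0,0,0,0,0])

```text
time: 24.55
ee_pos: [465.3, -172.1, 0.5]
tcp_rot: [0.001, 0.999, 0.053, 0.001]
ft_force: [-0.1, 0.4, 0.5]
opening: 0.499
```

```bash
python3 -c "
from h import *
c=manip.camera('side');crop(c,230,130,400,260,4,'s18.png')
go(464.5,-172.1,-11,6)
"
```

```text
t 24.6 pos [ 465.6 -172.2    1. ] phi 6.07 zaxis [ 0.003 -0.002 -1.   ] F [0.1 0.6 0.1] op 0.503
 tool delta /150: [-0.008 -0.001  0.08 ] total 12.1
 rz units total 0.009
 after-rot delta/150: [-0.007 -0.001  0.08 ]
 full rotvec/8deg: [ 0.02  -0.02   0.009]
```

View pics/s18.png

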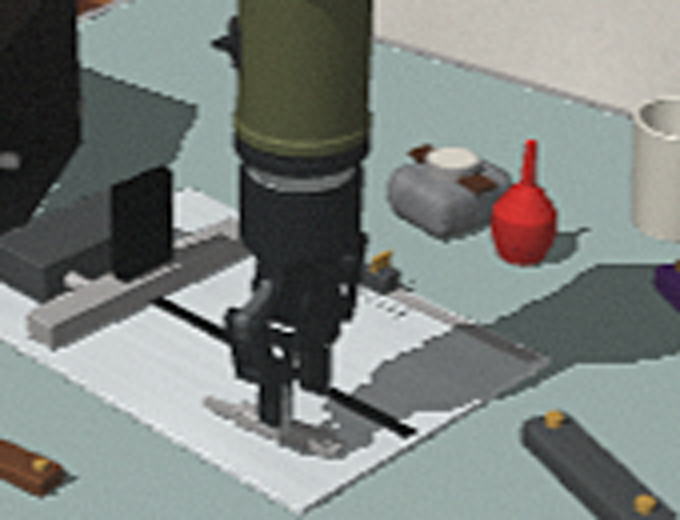

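Call:
apply_moves(rows=[0,-0.007,0,0.05,0,0,0,-0.2,0,0,0.03,0,0,0,-1,0,0,0,0,0,0,-1,0,0,0,0,0,0,-1,0,0,0,0,0,0,-1,0,0,-0.05,0,0,0,-1,0,0,-0.15,0,0,0,-1,0,0,-0.25,0,0,0,-1,0,0,-0.25,0,0,0,-1,0,0,0,0,0,0], force=50)

```text
time: 25.85
ee_pos: [464.9, -172.2, 99.7]
tcp_rot: [0.002, 0.999, 0.053, 0.003]
ft_force: [1.1, 0.5, -1.8]
opening: 0.14
```

```bash
python3 -c "
from h import *
c=manip.camera('side');crop(c,230,80,400,260,3.3,'s19.png')
go(528,294,90,4.3)
"
```

```text
t 25.9 pos [ 464.  -172.    98.3] phi 6.08 zaxis [ 0.004 -0.003 -1.   ] F [-0.7 -0.6 -0.6] op 0.137
 tool delta /150: [ 0.753 -3.044  0.049] total 470.5
 rz units total 0.222
 after-rot delta/150: [ 0.659 -3.066  0.056]
 full rotvec/8deg: [ 0.022 -0.025  0.222]
```

View pics/s19.png

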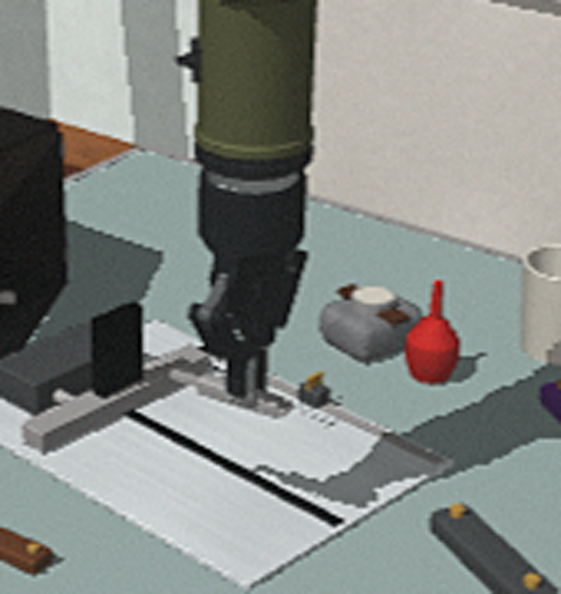

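Bar tool held. Carry it to the tray's left part.

Call:
apply_moves(rows=[-1,0.05,-0.2,0,0.02,-0.02,0.22,-1,0.07,-0.3,0,0,0,0,-1,0.07,-0.3,0,0,0,0,-1,0.07,-0.3,0,0,0,0,-1,0.07,-0.3,0,0,0,0,-1,0.07,-0.3,0,0,0,0,-1,0.07,-0.3,0,0,0,0,-1,0.07,-0.3,0,0,0,0,-1,0.07,-0.3,0,0,0,0,-1,0.07,-0.3,0,0,0,0,-1,0,-0.15,0,0,0,0,-1,0,0,0,0,0,0])

```text
time: 27.4
ee_pos: [525.7, 303.2, 83.1]
tcp_rot: [0.003, 0.999, 0.035, -0.01]
ft_force: [-0.7, -0.8, 0.1]
opening: 0.135
```

```bash
python3 -c "
from h import *
c=manip.camera('side');crop(c,80,150,300,370,2.7,'s20.png')
go(526,294,-9,4.3)
"
```

```text
t 27.45 pos [526.  301.6  83. ] phi 3.95 zaxis [-0.02  -0.007 -1.   ] F [-0.7  0.8 -0.1] op 0.137
 tool delta /150: [0.009 0.047 0.613] total 92.3
 rz units total -0.044
 after-rot delta/150: [-0.004  0.05   0.613]
 full rotvec/8deg: [ 0.043  0.148 -0.043]
```

View pics/s20.png

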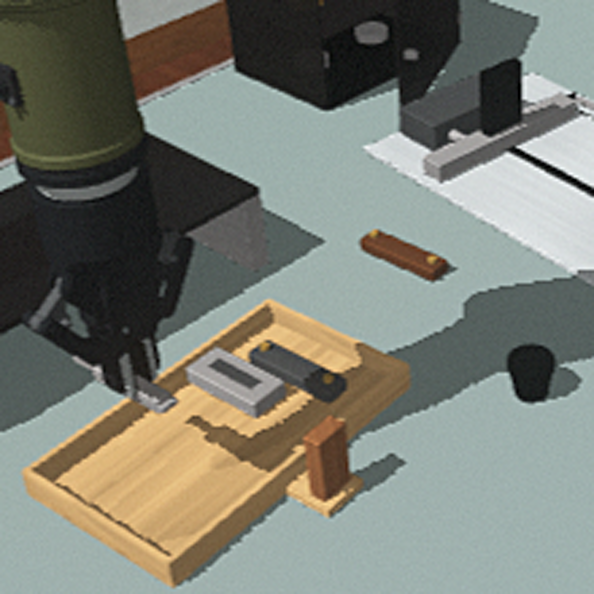

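Call:
apply_moves(rows=[-1,-0.02,0.05,0.05,0.04,0.15,-0.04,-1,0,0,0.2,0,0,0,-1,0,0,0.2,0,0,0,-1,0,0,0.05,0,0,0,-1,0,0,0,0,0,0])

```text
time: 28.08
ee_pos: [524.7, 283.2, 5.5]
tcp_rot: [0.003, 0.999, 0.033, -0.0]
ft_force: [0.5, 0.5, 0.4]
opening: 0.132
```

```bash
python3 -c "
from h import *
c=manip.camera('side');crop(c,80,150,300,370,2.7,'s21.png')
go(526,294,-9,4.3)
"
```

```text
t 28.12 pos [524.9 283.3   5.9] phi 3.77 zaxis [ 0.001 -0.006 -1.   ] F [-0.4  0.7 -1.1] op 0.138
 tool delta /150: [ 0.012 -0.072  0.099] total 18.4
 rz units total -0.066
 after-rot delta/150: [ 0.013 -0.071  0.099]
 full rotvec/8deg: [ 0.046 -0.001 -0.066]
```

View pics/s21.png

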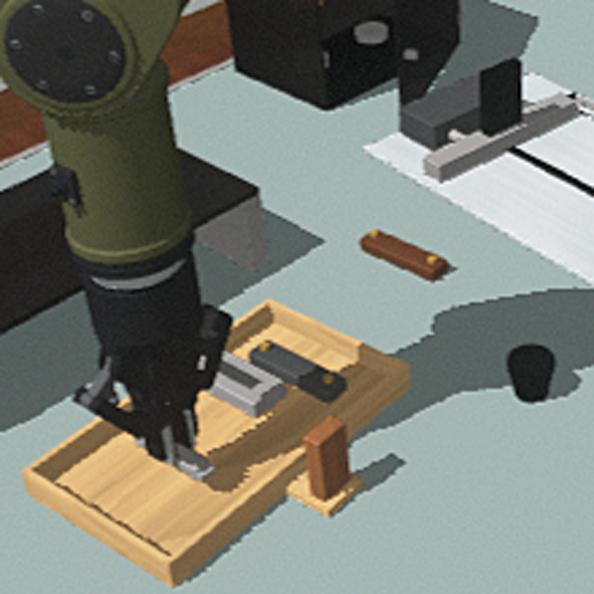

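Call:
apply_moves(rows=[-1,0,-0.04,0.06,0.04,0,-0.06,-1,0,0,0.04,0,0,0,-1,0,0,0,0,0,0,-0.1,0,0,0,0,0,0,-0.1,0,0,0,0,0,0,-0.1,0,0,-0.1,0,0,0,-0.1,0,0,-0.25,0,0,0,-0.1,0,0,-0.3,0,0,0,-0.1,0,0,-0.3,0,0,0,-0.1,0,0,-0.2,0,0,0,-0.1,0,0.3,0,0,0,0,-0.1,0,0.3,0,0,0,0])

```text
time: 29.62
ee_pos: [532.1, 203.8, 178.3]
tcp_rot: [-0.003, 0.999, 0.041, 0.005]
ft_force: [0.7, -0.9, -0.5]
opening: 0.453
```

Call:
apply_moves(rows=[-1,0.05,0.3,0,0,0,0.5,-1,0.05,0.3,0,0,0,0.5,-1,0.05,0.3,0,0,0,0,-1,0.05,0.3,0,0,0,0,-1,0.05,0.3,0,0,0,0,-1,0.05,0.2,0,0,0,0,-1,0,0,0,0,0,0])

```text
time: 30.5
ee_pos: [572.2, -64.3, 186.9]
tcp_rot: [-0.004, 0.999, -0.033, 0.011]
ft_force: [0.0, 0.5, 0.2]
opening: 0.003
```

```bash
python3 -c "
from h import *
c=manip.camera('side');crop(c,80,100,400,370,2.2,'s22.png')
c=manip.camera('top');crop(c,55,35,450,300,2,'t22.png')
go(690,-256,150,-6.3)
"
```

```text
t 30.6 pos [572.1 -60.7 186.8] phi -3.57 zaxis [ 0.021  0.009 -1.   ] F [-0.5  0.4 -0.3] op -0.002
 tool delta /150: [0.86  1.253 0.251] total 231.0
 rz units total 0.341
 after-rot delta/150: [0.924 1.208 0.245]
 full rotvec/8deg: [-0.075 -0.147  0.342]
```

View pics/s22.png

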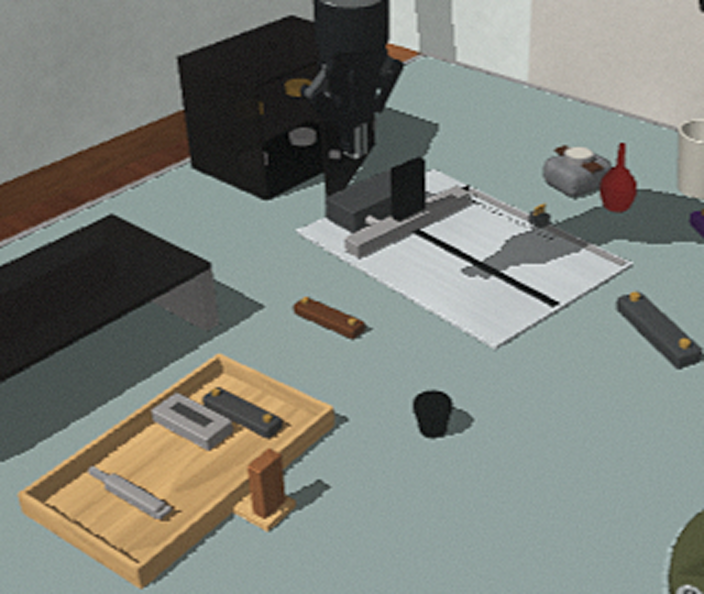

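View pics/t22.png

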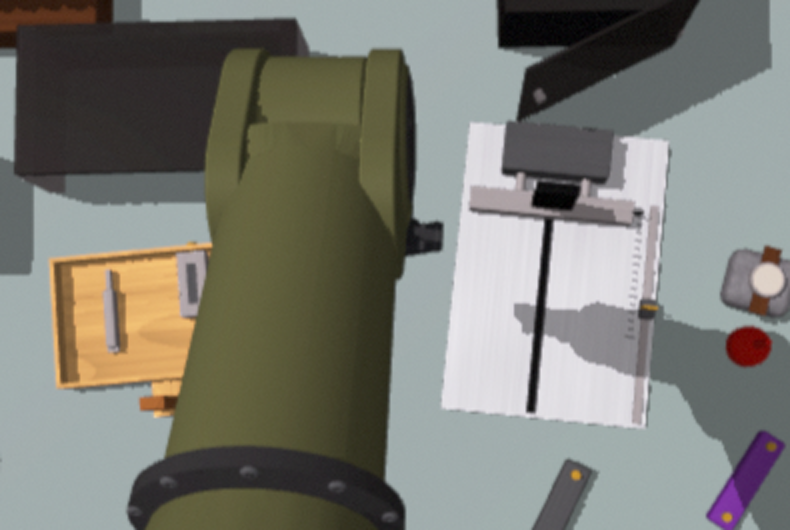

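All three tools lie in the tray. The open cabinet door near the gauge's rear is a possible obstacle; I'll locate its near edge, and refine pointer and index positions.

```bash
python3 - <<'E'
from h import *
c=manip.camera("top")
T=lambda x,y:(x/2+55,y/2+35)
print("door bottom",onz(c,T(518,120),0))
for z in (80,100,120,140,160,180): print(z,onz(c,T(527,68),z))
crop(c,330,125,410,225,6,"t23.png"); crop(manip.camera("side"),280,160,350,230,8,"s23.png")
E
```

```text
door bottom [ 773.79994473 -217.45219097    0.        ]
80 [ 807.30648511 -223.2844152    80.        ]
100 [ 798.92868542 -221.56924993  100.        ]
120 [ 790.55088572 -219.85408466  120.        ]
140 [ 782.17308602 -218.13891939  140.        ]
160 [ 773.79528632 -216.42375412  160.        ]
180 [ 765.41748663 -214.70858885  180.        ]
```

View pics/t23.png

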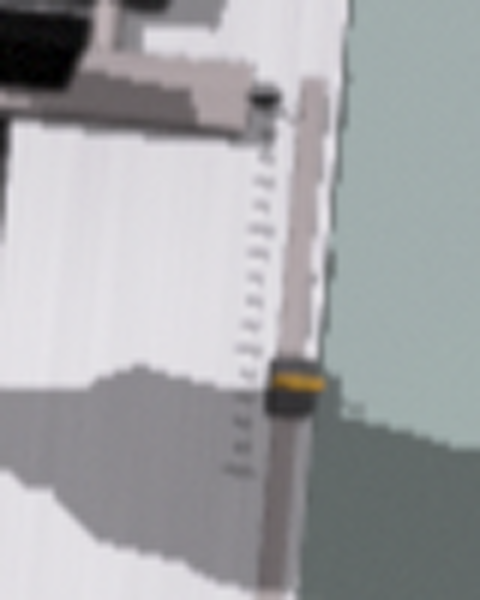

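```bash
cat >> h.py <<'E'
GY=np.radians(-6.25)
def gx(P): return (np.array(P)[:2]-np.array([560.6,-242.7]))@np.array([np.cos(GY),np.sin(GY)])
def gy(P): return (np.array(P)[:2]-np.array([560.6,-242.7]))@np.array([-np.sin(GY),np.cos(GY)])
E
python3 - <<'E'
from h import *
c=manip.camera("top")
Z=lambda x,y:((x+.5)/6+330-.5,(y+.5)/6+125-.5)
p=onz(c,Z(265,97),24);f1=onz(c,Z(300,382),34);print(p,f1,gx(p),gy(p),gx(f1),gy(f1),"travel",gx(p)-gx(f1))
for n,q,z in(("crosshead front edge",(130,118),27),):print(n,gx(onz(c,Z(*q),z)))
g=np.array([560.6,-242.7]);u=np.array([np.cos(GY),np.sin(GY)])
print("post ctr",g+100*u,"behind 30:",g+130*u)
go(*(g+133*u),170,-6.25)
E
```

```text
[ 648.70179126 -358.65140353   24.        ] [ 531.02960396 -366.9102059    34.        ] 100.20141094927465 -105.67086092197752 -15.87226266404393 -126.69117904815275 travel 116.07367361331858
crosshead front edge 85.85678696167471
post ctr [ 660.00563382 -253.58668749] behind 30: [ 689.82732397 -256.85269373]
t 30.75 pos [572.1 -59.1 186.2] phi -3.41 zaxis [ 0.021  0.009 -1.   ] F [-0.2 -0.5  0.4] op 0.003
 tool delta /150: [0.88  1.271 0.113] total 232.5
 rz units total 0.356
 after-rot delta/150: [0.944 1.225 0.108]
 full rotvec/8deg: [-0.078 -0.142  0.356]
```

View pics/s23.png

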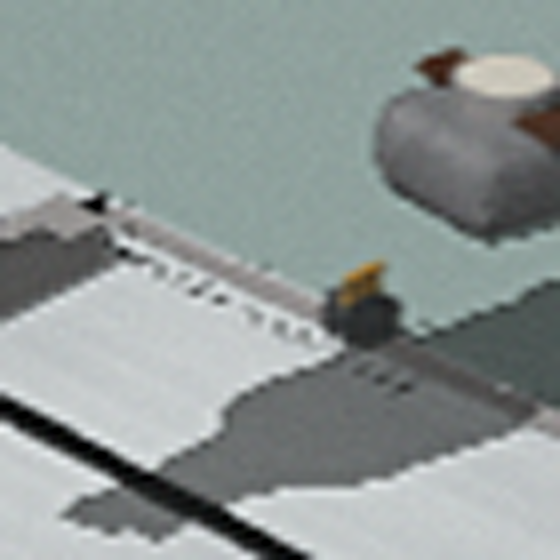

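Call:
apply_moves(rows=[-1,0,0,0,-0.08,-0.14,0.36,-1,0.15,0.2,0,0,0,0,-1,0.15,0.2,0,0,0,0,-1,0.15,0.2,0,0,0,0,-1,0.15,0.2,0,0,0,0,-1,0.15,0.2,0,0,0,0,-1,0.15,0.2,0,0,0,0,-1,0,0,0,0,0,0,-1,0,0,0,0,0,0])

```text
time: 31.88
ee_pos: [693.4, -240.6, 185.7]
tcp_rot: [-0.003, 0.999, -0.044, -0.001]
ft_force: [-0.7, 0.5, -0.4]
opening: -0.0
```

```bash
python3 - <<'E'
from h import *
g=np.array([560.6,-242.7]);u=np.array([np.cos(GY),np.sin(GY)])
c=manip.camera('top');crop(c,280,60,440,240,3.3,'t24.png');crop(manip.camera('side'),200,60,400,260,3,'s24.png')
go(*(g+133*u),36,-6.25)
E
```

```text
t 31.98 pos [ 693.1 -240.9  186. ] phi -5.08 zaxis [-0.001  0.006 -1.   ] F [-1.   0.1 -0.2] op -0.0
 tool delta /150: [0.009 0.113 0.999] total 150.9
 rz units total 0.146
 after-rot delta/150: [0.01  0.108 1.   ]
 full rotvec/8deg: [-0.039  0.013  0.146]
```

View pics/t24.png

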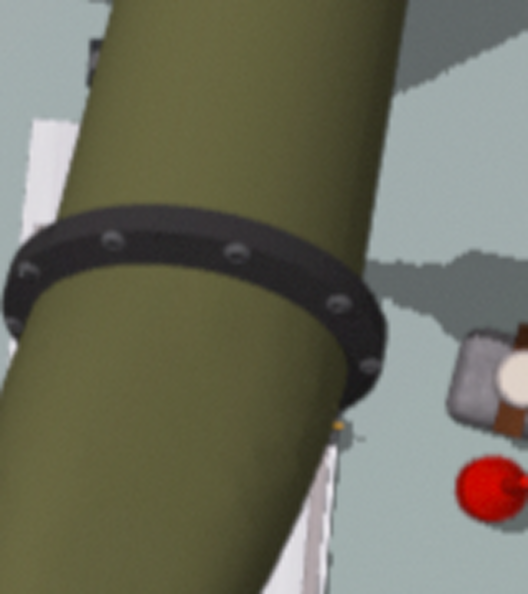

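View pics/s24.png

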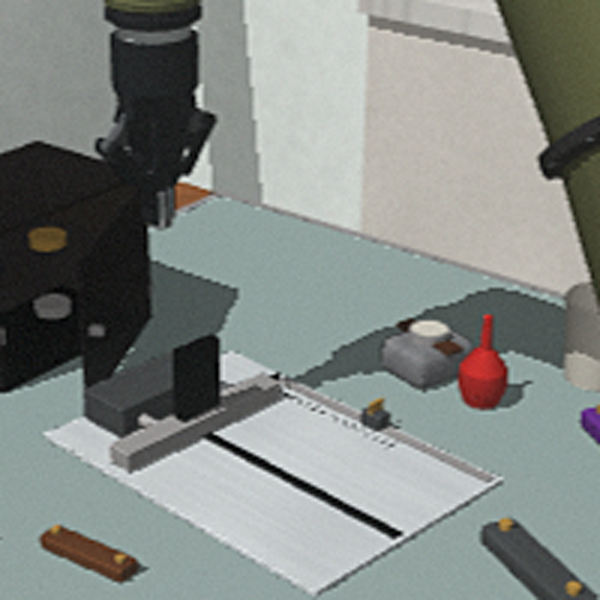

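Call:
apply_moves(rows=[-1,0.01,0.11,0,-0.04,0.013,0.14,-1,0,0,0,0,0,0,-1,0,0,0.15,0,0,0,-1,0,0,0.2,0,0,0,-1,0,0,0.15,0,0,0,-1,0,0,0,0,0,0])

```text
time: 32.72
ee_pos: [693.5, -257.2, 111.7]
tcp_rot: [0.0, 0.999, -0.054, 0.002]
ft_force: [-0.0, 0.7, 0.1]
opening: 0.002
```

```bash
python3 - <<'E'
from h import *
g=np.array([560.6,-242.7]);u=np.array([np.cos(GY),np.sin(GY)])
crop(manip.camera('side'),200,60,400,260,3,'s25.png')
go(*(g+133*u),36,-6.25)
E
```

```text
t 32.77 pos [ 694.3 -257.4  113.1] phi -6.2 zaxis [ 0.005 -0.002 -1.   ] F [ 0.2 -0.4 -0.6] op 0.003
 tool delta /150: [-0.013 -0.001  0.514] total 77.1
 rz units total 0.006
 after-rot delta/150: [-0.01  -0.001  0.514]
 full rotvec/8deg: [ 0.009 -0.04   0.006]
```

View pics/s25.png

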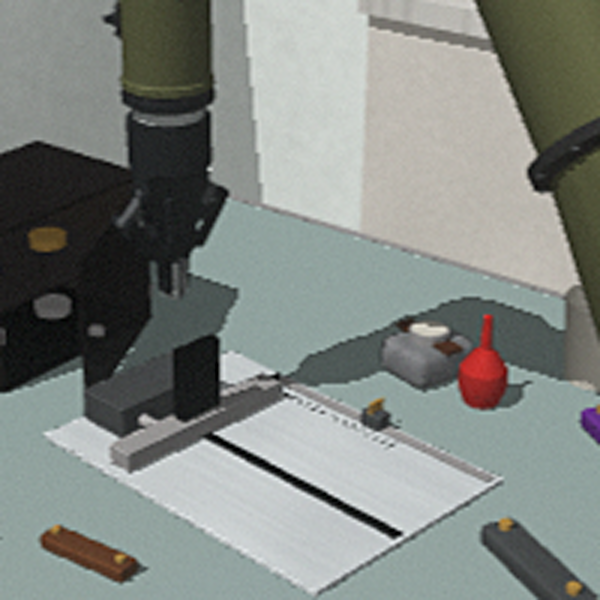

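Call:
apply_moves(rows=[-1,0,0,0.13,0,-0.04,0,-1,0,0,0.13,0,0,0,-1,0,0,0.13,0,0,0,-1,0,0,0.08,0,0,0,-1,0,0,0,0,0,0])

```text
time: 33.4
ee_pos: [696.6, -257.9, 42.1]
tcp_rot: [0.001, 0.999, -0.054, 0.002]
ft_force: [-0.6, -0.7, 0.7]
opening: -0.002
```

```bash
python3 - <<'E'
from h import *
g=np.array([560.6,-242.7]);u=np.array([np.cos(GY),np.sin(GY)])
crop(manip.camera('side'),200,60,400,260,3,'s26.png')
go(*(g+118*u),38,-6.25)
E
```

```text
t 33.45 pos [ 697.  -258.1   42.9] phi -6.2 zaxis [ 0.005 -0.003 -1.   ] F [ 0.8 -0.8  0.2] op 0.002
 tool delta /150: [-0.129 -0.003  0.032] total 19.9
 rz units total 0.006
 after-rot delta/150: [-0.129 -0.003  0.032]
 full rotvec/8deg: [ 0.017 -0.041  0.006]
```

View pics/s26.png

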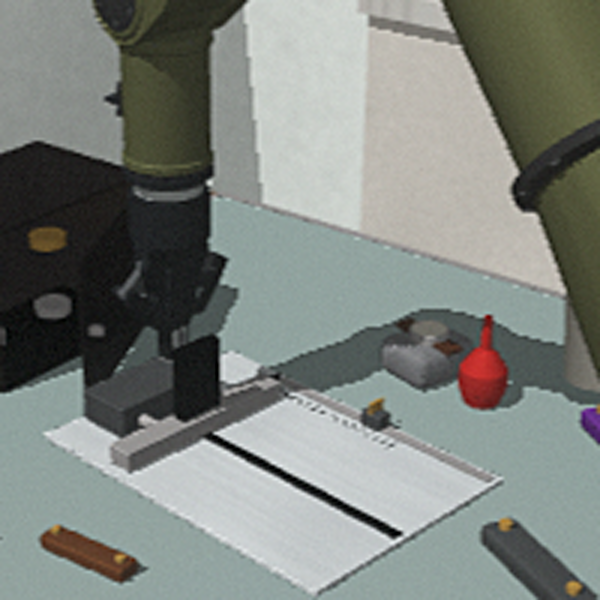

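Call:
apply_moves(rows=[-1,-0.08,0,0,0,0,0,-1,-0.08,0,0,0,0,0,-1,-0.08,0,0,0,0,0,-1,-0.08,0,0,0,0,0,-1,-0.08,0,0,0,0,0,-1,-0.08,0,0,0,0,0,-1,-0.08,0,0,0,0,0,-1,0,0,0,0,0,0])

```text
time: 34.45
ee_pos: [630.9, -250.7, 50.2]
tcp_rot: [0.005, 0.998, -0.053, 0.025]
ft_force: [4.2, -1.7, -2.5]
opening: 0.007
```

```bash
python3 - <<'E'
from h import *
g=np.array([560.6,-242.7]);u=np.array([np.cos(GY),np.sin(GY)])
crop(manip.camera('side'),230,130,370,250,5,'s27.png');crop(manip.camera('top'),290,100,430,230,5,'t27.png')
go(*(g+2*u),38,-6.25); print(gx(manip.observe()['ee_pos']))
E
```

```text
t 34.55 pos [ 631.6 -250.7   50.3] phi -6.02 zaxis [ 0.049 -0.012 -0.999] F [5.5 0.3 0.1] op -0.004
 tool delta /150: [-0.466 -0.004  0.059] total 70.5
 rz units total 0.029
 after-rot delta/150: [-0.463 -0.002  0.082]
 full rotvec/8deg: [ 0.047 -0.357  0.028]
71.45169395341159
```

View pics/s27.png

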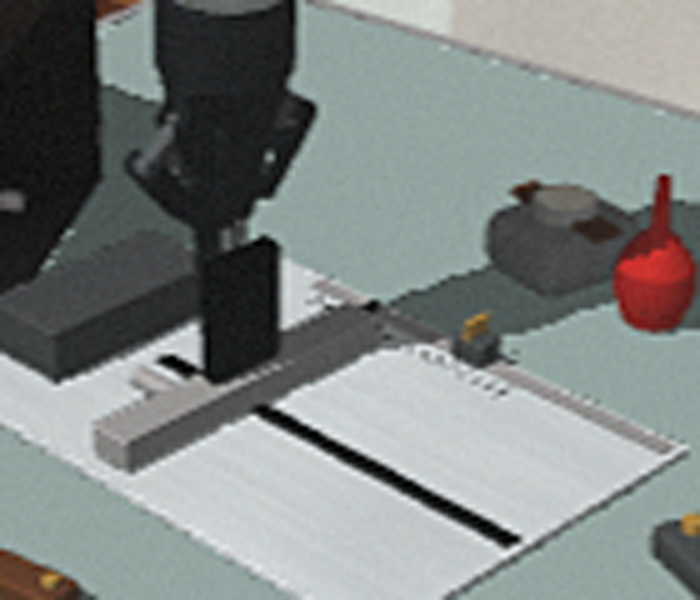

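View pics/t27.png

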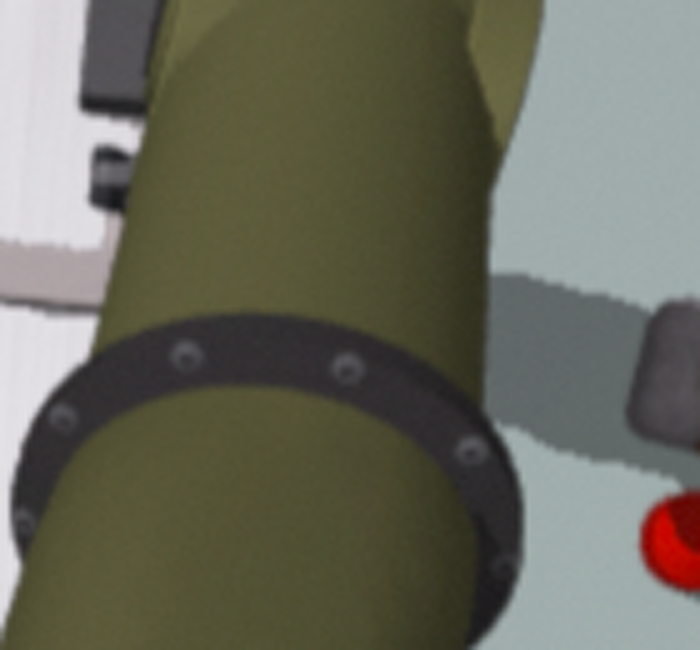

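```bash
cat > pm.py <<'E'
from h import *
s=manip.camera('side')
def S(x,y,x0,y0,k): return ((x+.5)/k+x0-.5,(y+.5)/k+y0-.5)
E
python3 - <<'E'
from pm import *
t=manip.camera('top')
for n,q in(("ptr",(372,307)),("",(372,303))):
  print(n,gx(onz(s,S(*q,230,130,5),24)),gy(onz(s,S(*q,230,130,5),24)))
print("fin",[ (round(gx(onz(s,S(*q,230,130,5),z)),1),round(gy(onz(s,S(*q,230,130,5),z)),1)) for q,z in (((476,322),34),((463,333),28))])
print("home ptr s23",gx(onz(s,S(95,203,280,160,8),24)),"fin s23",gx(onz(s,S(380,265,280,160,8),34)),gx(onz(s,S(345,285,280,160,8),34)))
print("top front edge",gx(onz(t,S(50,301,290,100,5),27)),gx(onz(t,S(20,297,290,100,5),27)), "rear",gx(onz(t,S(50,246,290,100,5),27)))
E
```

```text
ptr 48.71967865391482 -103.78381048191329
 52.06325640681692 -107.34421619147028
fin [(np.float64(-17.8), np.float64(-119.8)), (np.float64(-14.2), np.float64(-113.0))]
home ptr s23 101.14833432634086 fin s23 -17.2415958154482 -18.095944685316677
top front edge 36.31449432613471 36.92742501951327 rear 63.22014314914314
```

Call:
apply_moves(rows=[-1,0,0,0.06,0.04,-0.36,0.03,-1,0,0,0,0,0,0,-1,-0.06,0,0.01,0,-0.05,0,-1,-0.06,0,0.01,0,-0.05,0,-1,-0.06,0,0.01,0,-0.05,0,-1,-0.06,0,0.01,0,-0.05,0,-1,0,0,0,0,0,0])

```text
time: 35.52
ee_pos: [613.3, -249.1, 44.0]
tcp_rot: [0.003, 0.999, -0.054, 0.003]
ft_force: [4.4, -0.5, -3.7]
opening: 0.003
```

```bash
python3 - <<'E'
from h import *
g=np.array([560.6,-242.7]);u=np.array([np.cos(GY),np.sin(GY)])
crop(manip.camera('side'),230,130,370,250,5,'s28.png');crop(manip.camera('top'),270,100,410,230,5,'t28.png')
go(*(g+2*u),38,-6.25); print(gx(manip.observe()['ee_pos']))
E
```

```text
t 35.62 pos [ 613.8 -249.1   44.1] phi -6.13 zaxis [ 0.006 -0.006 -1.   ] F [ 5.8 -1.  -1.8] op -0.005
 tool delta /150: [-0.344 -0.005  0.039] total 52.0
 rz units total 0.015
 after-rot delta/150: [-0.344 -0.004  0.041]
 full rotvec/8deg: [ 0.038 -0.044  0.015]
53.58858780673166
```

View pics/s28.png

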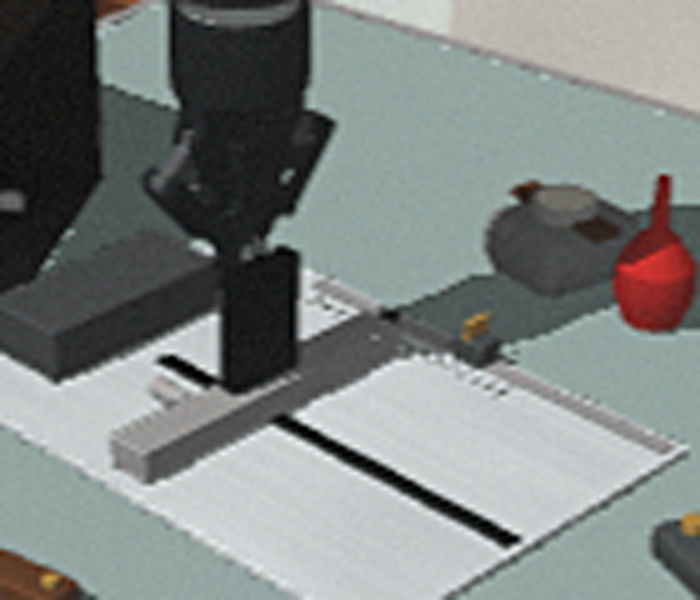

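View pics/t28.png

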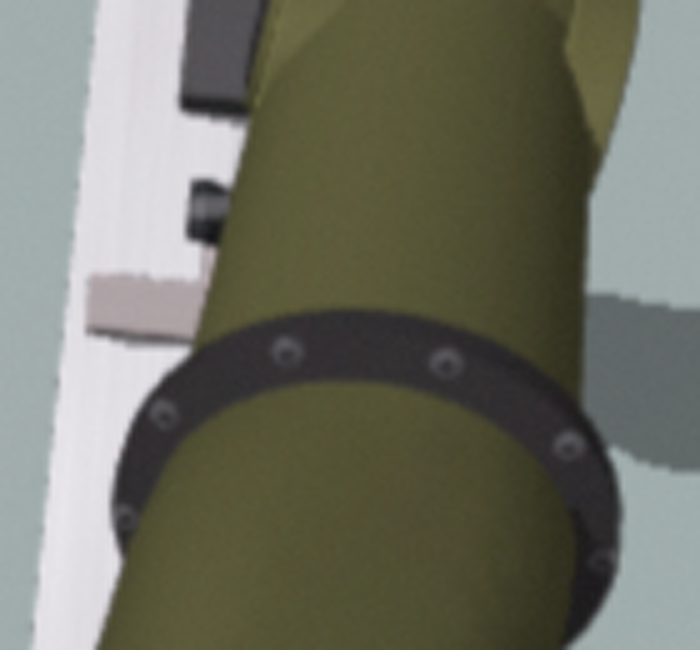

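```bash
python3 - <<'E'
from pm import *
t=manip.camera('top')
print("front",gx(onz(t,S(90,330,270,100,5),27)),gx(onz(t,S(150,336,270,100,5),27)), "rear",gx(onz(t,S(90,278,270,100,5),27)),gx(onz(t,S(180,282,270,100,5),27)))
for q in((388,315),(388,311)): print(gx(onz(s,S(*q,230,130,5),24)),gy(onz(s,S(*q,230,130,5),24)))
E
```

```text
front 19.48441080584944 19.246558792027308 rear 44.87427828917246 46.936359818817444
35.495545766384865 -103.37144926582586
38.783087848266646 -106.91051098835507
```

Call:
apply_moves(rows=[-1,-0.06,0,0.02,0.03,-0.06,0,-1,-0.06,0,0.02,0,-0.04,0,-1,-0.06,0,0.02,0,-0.04,0,-1,-0.06,0,0.01,0,-0.04,0,-1,-0.05,0,0,0,-0.03,0,-1,0,0,0,0,0,0])

```text
time: 36.48
ee_pos: [591.1, -246.6, 43.7]
tcp_rot: [0.003, 0.999, -0.052, 0.009]
ft_force: [6.3, -1.5, -3.8]
opening: 0.001
```

```bash
python3 - <<'E'
from h import *
g=np.array([560.6,-242.7]);u=np.array([np.cos(GY),np.sin(GY)])
crop(manip.camera('side'),270,150,370,240,7,'s29.png');crop(manip.camera('top'),270,120,410,220,5.5,'t29.png')
go(*(g+4.5*u),38,-6.25); print(gx(manip.observe()['ee_pos']))
E
```

```text
t 36.58 pos [ 591.6 -246.6   43.7] phi -5.92 zaxis [ 0.019 -0.008 -1.   ] F [ 6.1 -0.3 -2.8] op 0.001
 tool delta /150: [-0.179 -0.005  0.035] total 27.3
 rz units total 0.041
 after-rot delta/150: [-0.178 -0.004  0.038]
 full rotvec/8deg: [ 0.042 -0.142  0.04 ]
31.21452524970638
```

View pics/s29.png

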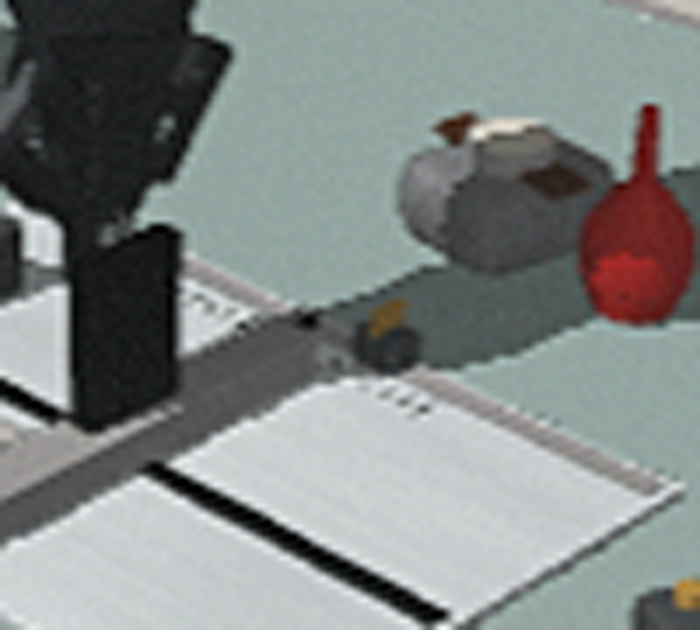

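View pics/t29.png

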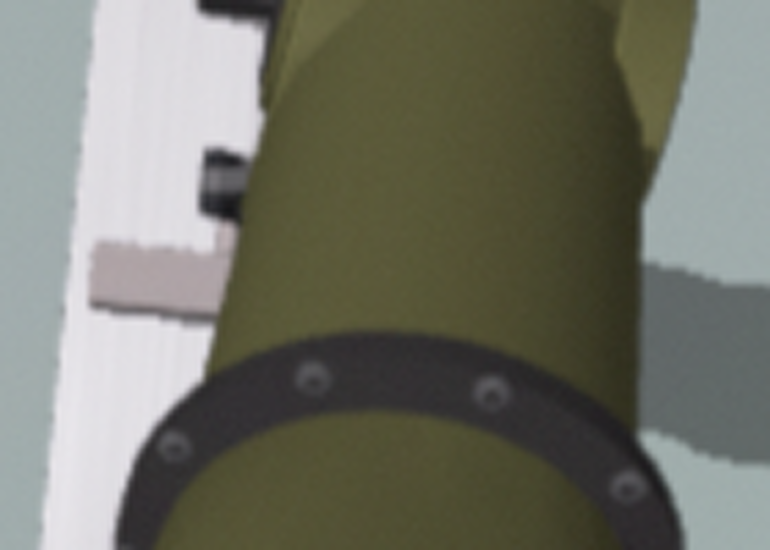

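```bash
python3 - <<'E'
from pm import *
t=manip.camera('top')
P=lambda x,y:onz(t,S(x,y,270,120,5.5),27)
print("front",gx(P(95,305)),gx(P(200,316)),"rear",gx(P(95,243)),gx(P(200,250)),gy(P(92,270)))
H=lambda x,y:onz(t,S(x,y,230,90,2.6),27)
print("home front",gx(H(160,128)),gx(H(200,131)),"rear",gx(H(160,98)),gx(H(200,102)))
for q in((307,321),): print("ptr",gx(onz(s,S(*q,270,150,7),24)),gy(onz(s,S(*q,270,150,7),24)))
for q in((388,318),): print("fin",gx(onz(s,S(*q,270,150,7),30)),gy(onz(s,S(*q,270,150,7),30)))
E
```

```text
front -3.6604041791147335 -4.23512070373358 rear 23.77392669745765 24.941489249150354 99.64961779806194
home front 85.6057840830025 86.1903172939877 rear 114.04344872601612 113.65851950141544
ptr 11.31407885172219 -103.82919195044033
fin -17.459597850693157 -121.30326322588807
```

Call:
apply_moves(rows=[-1,-0.05,0,0.02,0.03,-0.1,0,-1,-0.05,0,0.02,0,-0.06,0,-1,-0.05,0,0.01,0,-0.05,0,-1,-0.05,0,0,0,-0.04,0,-1,-0.05,0,0,0,-0.03,0,-1,0,0,0,0,0,0])

```text
time: 37.42
ee_pos: [574.4, -244.8, 44.0]
tcp_rot: [0.004, 0.999, -0.05, 0.01]
ft_force: [5.9, -0.5, -4.0]
opening: -0.004
```

```bash
python3 - <<'E'
from h import *
g=np.array([560.6,-242.7]);u=np.array([np.cos(GY),np.sin(GY)])
crop(manip.camera('side'),270,150,370,240,7,'s30.png');crop(manip.camera('top'),270,120,410,220,5.5,'t30.png')
go(*(g+4.5*u),38,-6.25); print(gx(manip.observe()['ee_pos']))
E
```

```text
t 37.52 pos [ 575.  -244.9   44.1] phi -5.7 zaxis [ 0.02  -0.008 -1.   ] F [ 8.2 -1.4 -5. ] op 0.001
 tool delta /150: [-0.068 -0.005  0.039] total 11.7
 rz units total 0.068
 after-rot delta/150: [-0.067 -0.004  0.041]
 full rotvec/8deg: [ 0.045 -0.151  0.068]
14.523358952028472
```

View pics/s30.png

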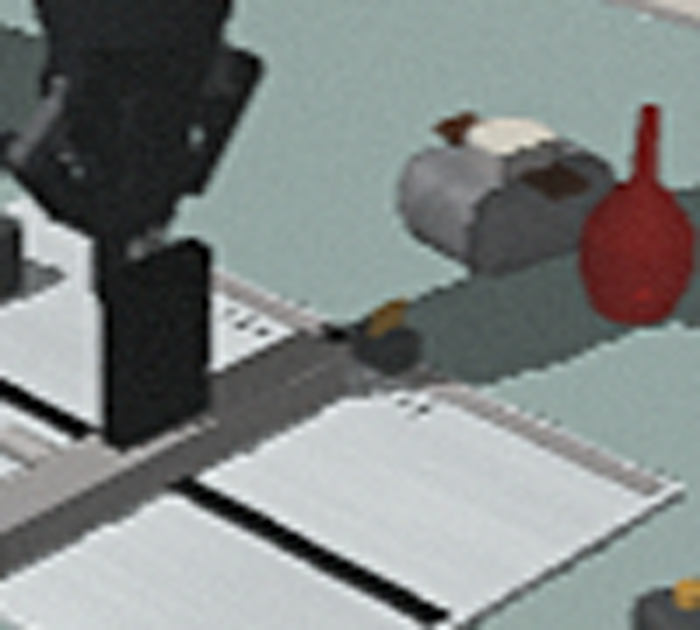

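View pics/t30.png

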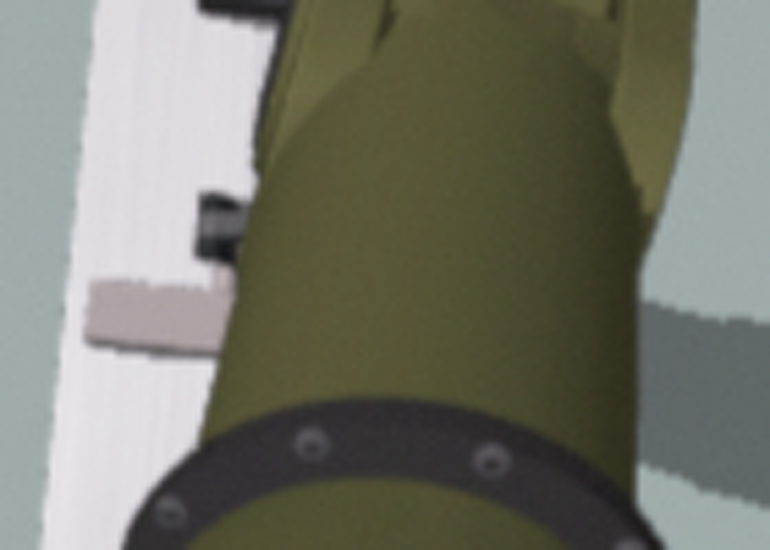

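```bash
python3 - <<'E'
from pm import *
t=manip.camera('top')
P=lambda x,y:onz(t,S(x,y,270,120,5.5),27)
print("front",gx(P(92,342)),gx(P(200,352)),"rear",gx(P(95,280)),gx(P(200,287)))
# automatic: gradient along columns near left end
im=cv2.cvtColor(t["image"],cv2.COLOR_RGB2GRAY).astype(float)
for col in (289,292,295,298,301,304): print(col,[int(v) for v in im[164:190,col]])
for q in((337,333),): print("ptr",gx(onz(s,S(*q,270,150,7),24)),gy(onz(s,S(*q,270,150,7),24)))
E
```

```text
front -20.10366642979402 -20.098236549193214 rear 7.3888275827170435 8.569854631407761
289 [221, 221, 221, 221, 222, 221, 203, 174, 168, 166, 167, 166, 166, 167, 167, 166, 163, 143, 115, 173, 223, 226, 225, 226, 226, 226]
292 [222, 222, 222, 222, 222, 220, 202, 175, 171, 168, 165, 166, 166, 166, 167, 166, 165, 154, 125, 122, 183, 221, 223, 223, 223, 223]
295 [221, 222, 222, 223, 222, 221, 206, 178, 169, 167, 164, 165, 165, 166, 166, 166, 166, 160, 132, 113, 178, 222, 224, 224, 223, 223]
298 [221, 220, 221, 222, 222, 222, 221, 206, 178, 167, 165, 166, 167, 167, 165, 166, 167, 164, 139, 103, 128, 184, 219, 223, 224, 223]
301 [221, 221, 222, 222, 221, 221, 221, 202, 171, 168, 166, 166, 167, 167, 167, 165, 166, 164, 147, 114, 122, 183, 220, 222, 222, 221]
304 [205, 204, 206, 215, 220, 221, 220, 210, 184, 171, 168, 167, 167, 166, 166, 168, 167, 166, 162, 132, 117, 180, 219, 222, 222, 222]
ptr -4.14490532900218 -105.14670148998252
```

Call:
apply_moves(rows=[-1,-0.05,0,0.01,0.03,-0.1,0,-1,-0.05,0,0.01,0,-0.06,0,-1,-0.03,0,0,0,-0.03,0])

```text
time: 38.0
ee_pos: [566.4, -243.8, 44.7]
tcp_rot: [0.003, 0.999, -0.049, 0.007]
ft_force: [9.0, -1.5, -6.5]
opening: -0.002
```

```bash
cat > m.py <<'E'
from pm import *
t=manip.camera('top')
im=cv2.cvtColor(t["image"],cv2.COLOR_RGB2GRAY).astype(float)
r=[];f_=[]
for col in range(291,305,2):
    v=im[160:205,col]; th=195; i=np.where((v[:-1]>th)&(v[1:]<=th))[0]
    i=[k for k in i if np.median(v[k+2:k+8])<175 and np.median(v[k+2:k+8])>155]
    if not i: continue
    k=i[0]; rr=160+k+(v[k]-th)/(v[k]-v[k+1]); r.append(gx(onz(t,(col,rr),27)))
    w=v[k+4:]; j=np.where((w[:-1]>148)&(w[1:]<=148))[0][0]; ff=160+k+4+j+(w[j]-148)/(w[j]-w[j+1]); f_.append(gx(onz(t,(col,ff),27)))
print("t",manip.observe()["time"],"rear",np.round(np.median(r),1),"front",np.round(np.median(f_),1),"crosshead travel est",round(100-(np.median(r)+np.median(f_))/2,1),"tool gx",round(gx(manip.observe()["ee_pos"]),1),"z",round(manip.observe()["ee_pos"][2],1),np.round(manip.observe()["ft_force"],1),np.round(rot(manip.observe()["tcp_rot"])[:,2],3))
E
python3 m.py
```

```text
t 38.1 rear 0.2 front -25.7 crosshead travel est 112.8 tool gx 5.7 z 44.7 [ 8.  -1.5 -2.7] [ 0.014 -0.006 -1.   ]
```

```bash
python3 - <<'E'
from pm import *
t=manip.camera('top')
def est(im,r0,r1,cols):
    r=[];f_=[]
    for col in cols:
        v=im[r0:r1,col]; th=195; i=[k for k in np.where((v[:-1]>th)&(v[1:]<=th))[0] if 155<np.median(v[k+2:k+8])<175]
        if not i: continue
        k=i[0]; r.append(gx(onz(t,(col,r0+k+(v[k]-th)/(v[k]-v[k+1])),27)))
        w=v[k+4:]; j=np.where((w[:-1]>148)&(w[1:]<=148))[0][0]; f_.append(gx(onz(t,(col,r0+k+4+j+(w[j]-148)/(w[j]-w[j+1])),27)))
    return np.median(r),np.median(f_)
im0=cv2.imread("pics/top0.png",0).astype(float)
print("home",est(im0,115,160,range(294,312,2)))
print("now",est(cv2.cvtColor(t["image"],cv2.COLOR_RGB2GRAY).astype(float),160,205,range(291,305,2)))
crop(manip.camera('side'),290,175,350,220,10,'s31.png')
print("gx tool",gx(manip.observe()['ee_pos']))
E
```

```text
home (np.float64(nan), np.float64(nan))
now (np.float64(0.21772399610611134), np.float64(-25.720263071169008))
gx tool 5.686624876440815
  return _methods._mean(a, axis=axis, dtype=dtype,
  ret = ret.dtype.type(ret / rcount)
```

View pics/s31.png

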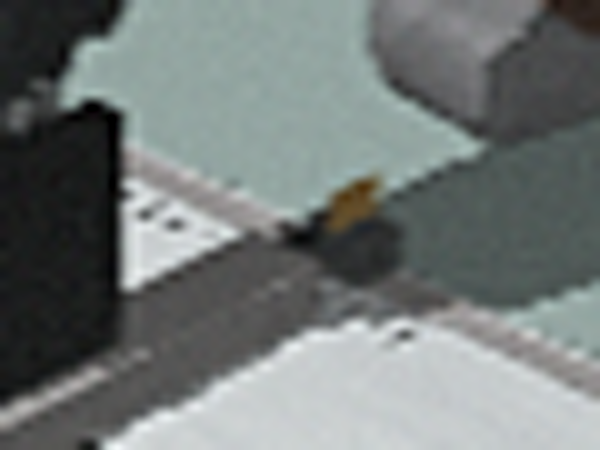

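```bash
python3 - <<'E'
from pm import *
# project model points into the side crop at candidate gx values
g=np.array([560.6,-242.7]);u=np.array([np.cos(GY),np.sin(GY)]);v=np.array([-np.sin(GY),np.cos(GY)])
def C(x,y,z): return np.round((proj(s,[*(g+x*u+y*v),z])-[290,175])*10,0)
for x in (-10,-13,-16,-19): print(x,"ptr y-105",C(x,-105,24),"fin y-119..-137 z34",C(x,-119,34),C(x,-137,34))
t=manip.camera('top'); crop(t,280,120,400,220,6,'t31.png')
im0=cv2.imread("pics/top0.png",0).astype(float)
for col in (296,302): print([int(a) for a in im0[120:150,col]])
E
```

```text
-10 ptr y-105 [292. 229.] fin y-119..-137 z34 [326. 182.] [367. 160.]
-13 ptr y-105 [300. 232.] fin y-119..-137 z34 [334. 185.] [375. 164.]
-16 ptr y-105 [308. 236.] fin y-119..-137 z34 [341. 189.] [383. 167.]
-19 ptr y-105 [316. 240.] fin y-119..-137 z34 [349. 192.] [390. 171.]
[174, 176, 176, 175, 176, 176, 176, 167, 145, 135, 133, 131, 131, 133, 132, 132, 134, 131, 123, 98, 69, 94, 145, 175, 180, 178, 179, 179, 180, 180]
[178, 177, 176, 178, 178, 178, 178, 177, 164, 140, 133, 132, 131, 132, 132, 133, 132, 132, 130, 111, 74, 84, 142, 176, 182, 181, 181, 181, 180, 180]
```

```bash
python3 - <<'E'
from pm import *
t=manip.camera('top')
for col,r,f_ in ((296,127.55,138.2),(302,128.4,138.6)): print(gx(onz(t,(col,r),27)),gx(onz(t,(col,f_),27)))
E
python3 m.py
```

```text
114.6932672306907 88.4452633388611
113.92581793473484 88.79545494454389
t 38.55 rear 0.2 front -25.7 crosshead travel est 112.8 tool gx 5.7 z 44.7 [ 8.2 -1.2 -2.1] [ 0.014 -0.006 -1.   ]
```

Call:
apply_moves(rows=[-1,-0.03,0,0,0,-0.03,0])

```text
time: 38.67
ee_pos: [564.7, -243.7, 45.3]
tcp_rot: [0.003, 0.999, -0.048, 0.008]
ft_force: [9.9, -1.0, -5.7]
opening: -0.001
```

```bash
python3 m.py; python3 m.py
```

```text
t 38.775 rear -1.7 front -27.9 crosshead travel est 114.8 tool gx 3.7 z 45.4 [ 6.9 -0.4 -4.3] [ 0.015 -0.006 -1.   ]
t 38.875 rear -1.7 front -27.8 crosshead travel est 114.7 tool gx 3.8 z 45.4 [ 8.5 -1.6 -4.3] [ 0.014 -0.006 -1.   ]
```

```bash
python3 - <<'E'
from h import *
for i in range(50): c=manip.camera('side')
crop(c,290,175,350,220,10,'s32.png')
E
python3 m.py
```

```text
t 41.475 rear -1.7 front -27.8 crosshead travel est 114.8 tool gx 3.8 z 45.4 [ 8.6 -1.6 -5. ] [ 0.014 -0.006 -1.   ]
```

View pics/s32.png

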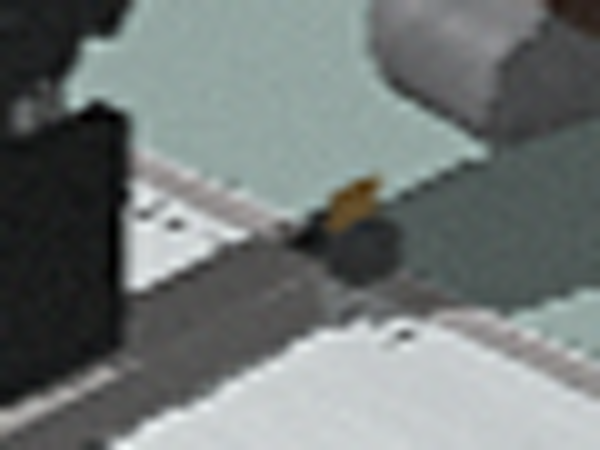

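Held for 2.6 s at about 116 mm, with the index at about 116 mm. As insurance against a calibration offset I'll hold about 2 mm further for another 1.7 s, well inside the limit.

Call:
apply_moves(rows=[-1,-0.03,0,0,0,-0.03,0])

```text
time: 41.6
ee_pos: [562.7, -243.5, 45.9]
tcp_rot: [0.003, 0.999, -0.048, 0.008]
ft_force: [8.8, -1.2, -6.8]
opening: 0.001
```

```bash
python3 m.py; python3 - <<'E'
from h import *
for i in range(34): c=manip.camera('side')
E
python3 m.py
```

```text
t 41.7 rear -3.5 front -29.8 crosshead travel est 116.6 tool gx 1.8 z 45.9 [ 8.3 -1.1 -6.1] [ 0.015 -0.007 -1.   ]
t 43.5 rear -3.5 front -29.9 crosshead travel est 116.7 tool gx 1.8 z 46.0 [ 8.2 -1.7 -5.2] [ 0.015 -0.007 -1.   ]
```

Call:
apply_moves(rows=[-1,0.06,0,0,0,-0.05,0,-1,0.08,0,0,0,0,0,-1,0.08,0,0,0,0,0,-1,0.08,0,0,0,0,0,-1,0.08,0,0,0,0,0,-1,0.08,0,0,0,0,0,-1,0.08,0,0,0,0,0,-1,0.08,0,0,0,0,0,-1,0.08,0,0,0,0,0,-1,0.08,0,0,0,0,0,-1,0.06,0,0,0,0,0,-1,0,0,0,0,0,0])

```text
time: 45.0
ee_pos: [692.0, -254.9, 45.0]
tcp_rot: [0.002, 0.999, -0.048, -0.001]
ft_force: [0.1, 0.1, 0.1]
opening: 0.001
```

```bash
python3 - <<'E'
from h import *
crop(manip.camera('side'),200,60,400,260,3,'s33.png')
go(690,-256,150,-6.25); print(gx(manip.observe()['ee_pos']))
E
```

```text
t 45.05 pos [ 691.5 -255.    45. ] phi -5.53 zaxis [-0.003 -0.003 -1.   ] F [-0.3  0.5 -1.1] op -0.001
 tool delta /150: [-0.012  0.01  -0.7  ] total 105.0
 rz units total 0.089
 after-rot delta/150: [-0.009  0.008 -0.7  ]
 full rotvec/8deg: [0.026 0.022 0.089]
131.47747419406335
```

View pics/s33.png

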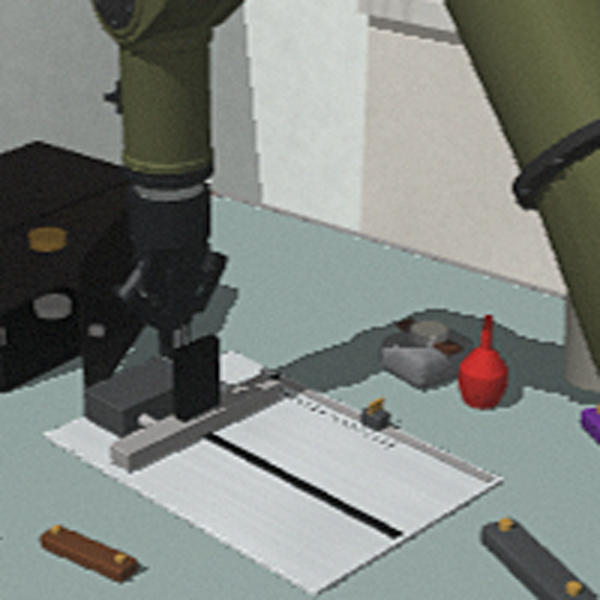

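Crosshead is home again (post at crop 195,380, as before). Lift and go to the tray's pull.

Call:
apply_moves(rows=[-1,0,0,-0.2,0,0,0,-1,0,0,-0.25,0,0,0,-1,0,0,-0.25,0,0,0,-1,0,0,-0.15,0,0,0,0.2,-0.2,-0.2,0,0,0,-0.6,0.2,-0.2,-0.25,0,0,0,-0.6,0.2,-0.2,-0.25,0,0,0,0,0.2,-0.2,-0.25,0,0,0,0,0.2,-0.2,-0.25,0,0,0,0,0.2,-0.2,-0.25,0,0,0,0,0.2,-0.2,-0.25,0,0,0,0,0.2,0,0,0,0,0,0])

```text
time: 46.55
ee_pos: [457.4, -2.6, 177.3]
tcp_rot: [0.002, 0.999, 0.037, -0.004]
ft_force: [1.5, -0.1, 0.1]
opening: 0.601
```

```bash
python3 - <<'E'
from h import *
crop(manip.camera('side'),60,100,360,370,2.2,'s34.png');t=manip.camera('top');crop(t,60,130,220,260,5,'t34.png')
go(424,215,120,4.3)
E
```

```text
t 46.65 pos [459.9  -5.2 177.3] phi 3.99 zaxis [-0.006 -0.006 -1.   ] F [-0.2 -0.6 -0.7] op 0.6
 tool delta /150: [-0.134 -1.483  0.375] total 230.3
 rz units total -0.039
 after-rot delta/150: [-0.129 -1.482  0.382]
 full rotvec/8deg: [ 0.037  0.049 -0.039]
```

View pics/s34.png

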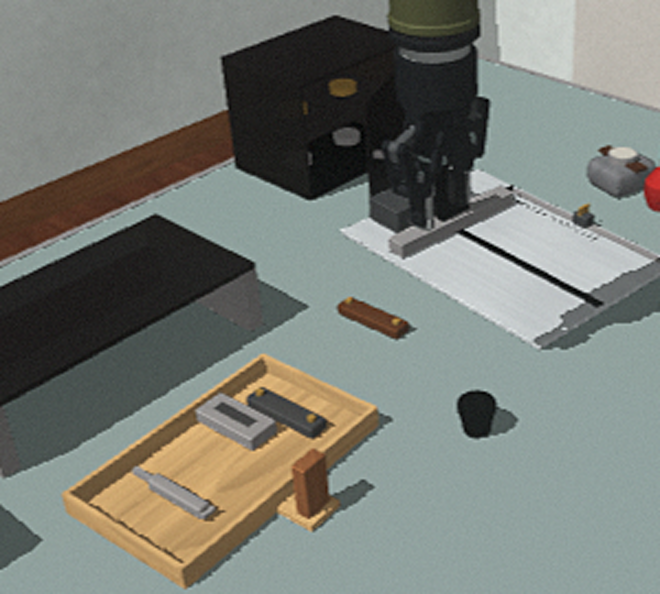

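View pics/t34.png

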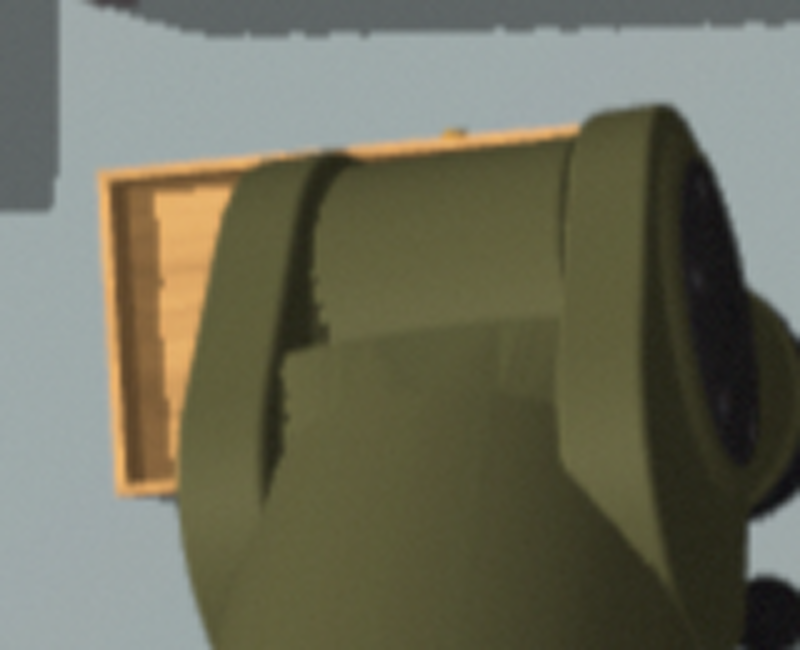

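```bash
python3 - <<'E'
from h import *
t=manip.camera('top');s=manip.camera('side')
Q=lambda x,y:((x+.5)/5+60-.5,(y+.5)/5+130-.5)
for z in (13,18,24,30): print(z,onz(t,Q(455,132),z), onz(t,Q(455,145),z))
W=lambda x,y:((x+.5)/2.2+60-.5,(y+.5)/2.2+100-.5)
for n,q in (("hold",[(195,405),(225,393),(276,430),(247,447)]),("opener",[(248,398),(264,389),(325,418),(316,434)]),("bt",[(133,468),(215,515)])):
  print(n,[np.round(onz(s,W(*p),20)[:2]).tolist() for p in q])
crop(s,110,245,220,345,6,'s35.png')
E
```

```text
13 [622.6426531  190.19368485  13.        ] [616.13629325 190.1375196   13.        ]
18 [621.60500556 188.53984588  18.        ] [615.13096815 188.48395964  18.        ]
24 [620.35982851 186.55523911  24.        ] [613.92457803 186.49968769  24.        ]
30 [619.11465146 184.57063233  30.        ] [612.71818792 184.51541574  30.        ]
hold [[614.0, 205.0], [606.0, 173.0], [521.0, 179.0], [524.0, 213.0]]
opener [[581.0, 164.0], [580.0, 144.0], [497.0, 136.0], [486.0, 158.0]]
bt [[585.0, 301.0], [476.0, 291.0]]
```

View pics/s35.png

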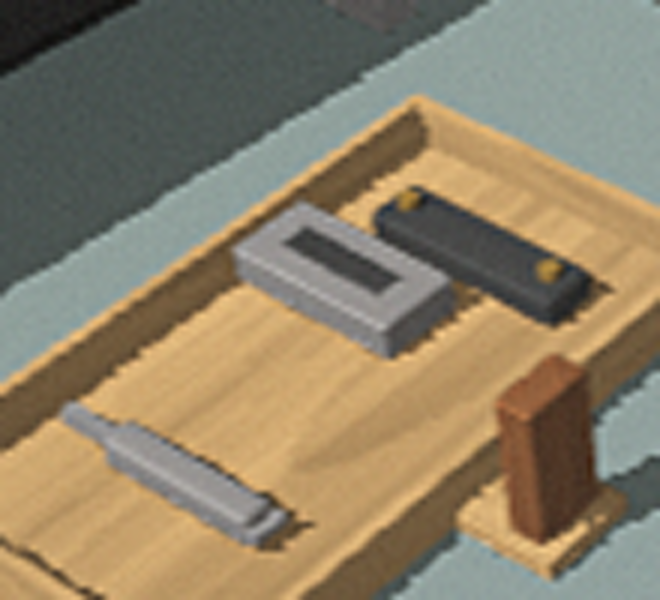

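The holder has shifted (crop s35, 345,275): its far end lies at the back wall, and brass shows beyond the wall in the top view (455,132), so it was knocked. I'll move the arm aside for a clear top view.

Call:
apply_moves(rows=[0.2,0,0.3,0,0,0,0,0.2,0,0.3,0,0,0,0,0.2,0,0.3,0,0,0,0,0.2,0,0.2,0,0,0,0,0.2,0,0,0,0,0,0])

```text
time: 47.38
ee_pos: [474.6, -181.5, 176.5]
tcp_rot: [0.003, 1.0, 0.03, -0.003]
ft_force: [-0.0, 0.2, -0.8]
opening: 0.596
```

```bash
python3 - <<'E'
from h import *
t=manip.camera('top');crop(t,70,140,200,250,6,'t35.png')
E
```

```text
(no output)
```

View pics/t35.png

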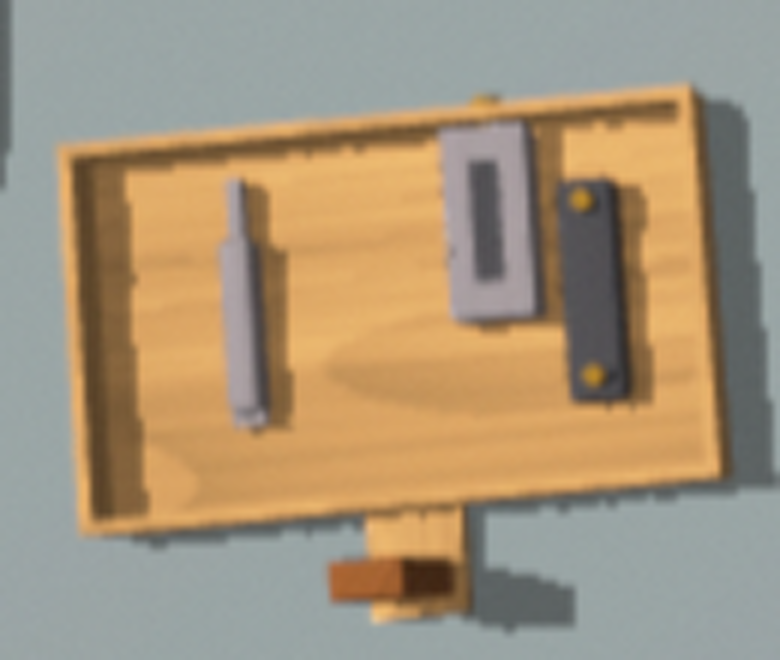

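The holder lies flat against the inside of the back wall. Its screw shows through the wall, so the screw is probably not solid, and its origin is well inside the tray. I'll carry on and remeasure the tray.

```bash
python3 - <<'E'
from h import *
t=manip.camera('top')
Q=lambda x,y:((x+.5)/6+70-.5,(y+.5)/6+140-.5)
P=[onz(t,Q(*q),24)[:2] for q in ((58,147),(692,86),(730,475),(82,535))]
r=cv2.minAreaRect(np.array(P,np.float32));print(np.round(P),r)
c=np.mean(P,0); e=(P[0]+P[1]-P[2]-P[3]);e/=np.linalg.norm(e);print(c,"yaw",np.degrees(np.arctan2(e[1],e[0])),"pull",c-110*e)
for q in((330,562),(405,562),(330,600),(405,600)): print(onz(t,Q(*q),66)[:2])
H=[onz(t,Q(*q),21)[:2] for q in((440,130),(527,122),(538,317),(455,322))];h=np.mean(H,0)-c;print("holder local",h@e,h@np.array([-e[1],e[0]]))
go(*(c-110*e),120,np.degrees(np.arctan2(e[1],e[0])))
E
```

```text
[[603. 362.]
 [624. 102.]
 [465.  87.]
 [445. 349.]] ((534.258056640625, 224.25216674804688), (159.61378479003906, 263.4879150390625), 4.581171035766602)
[534.3595288  224.92104817] yaw 5.199159499104895 pull [424.81209872 214.95307136]
[431.7372045  231.58198777]
[431.32648175 202.50999291]
[417.11789151 231.3893089 ]
[416.71412315 202.34934571]
holder local 31.7483047494905 -42.45267101365661
t 47.48 pos [ 474.7 -178.2  176.5] phi 3.7 zaxis [-0.006 -0.005 -1.   ] F [-0.6  0.7  0.2] op 0.596
 tool delta /150: [-0.16  -2.639  0.366] total 400.4
 rz units total -0.187
 after-rot delta/150: [-0.094 -2.641  0.377]
 full rotvec/8deg: [ 0.033  0.048 -0.187]
```

Call:
apply_moves(rows=[0.2,0,-0.2,0,0.03,0.05,-0.1,0.2,-0.01,-0.3,0,0,0,0,0.2,-0.01,-0.3,0,0,0,0,0.2,-0.01,-0.3,0,0,0,0,0.2,-0.01,-0.3,0,0,0,0,0.2,-0.01,-0.3,0,0,0,0,0.2,-0.01,-0.3,0,0,0,0,0.2,-0.01,-0.3,0,0,0,0,0.2,-0.01,-0.25,0,0,0,0,0.2,0,-0.1,0,0,0,0,0.2,0,0,0,0,0,0])

```text
time: 48.85
ee_pos: [424.9, 240.4, 177.0]
tcp_rot: [-0.002, 0.999, 0.048, 0.0]
ft_force: [-0.6, -0.1, -0.0]
opening: 0.598
```

```bash
python3 - <<'E'
from h import *
s=manip.camera('side')
go(424.3,217,100,4.7)
E
```

```text
t 48.9 pos [425.  239.6 177. ] phi 5.41 zaxis [ 0.001  0.004 -1.   ] F [-1.1 -0.2 -0.2] op 0.598
 tool delta /150: [-0.019  0.151  0.513] total 80.2
 rz units total 0.089
 after-rot delta/150: [-0.017  0.15   0.513]
 full rotvec/8deg: [-0.03  -0.007  0.089]
```

Call:
apply_moves(rows=[0.2,-0.017,0.14,0.1,-0.03,0,0.09,0.2,0,0,0,0,0,0,0.2,0,0,0.2,0,0,0,0.2,0,0,0.2,0,0,0,0.2,0,0,0,0,0,0])

```text
time: 49.52
ee_pos: [427.7, 213.8, 102.5]
tcp_rot: [0.0, 0.999, 0.037, 0.002]
ft_force: [-0.7, 0.2, 0.6]
opening: 0.597
```

```bash
python3 - <<'E'
from h import *
s=manip.camera('side'); crop(s,80,180,280,380,3,'s36.png')
go(424.3,217,30,4.7)
E
```

```text
t 49.58 pos [428.5 214.2 103.6] phi 4.2 zaxis [ 0.007  0.001 -1.   ] F [-0.1 -0.9  0.2] op 0.6
 tool delta /150: [-0.03 -0.02  0.49] total 73.8
 rz units total -0.063
 after-rot delta/150: [-0.026 -0.021  0.491]
 full rotvec/8deg: [-0.003 -0.048 -0.063]
```

View pics/s36.png

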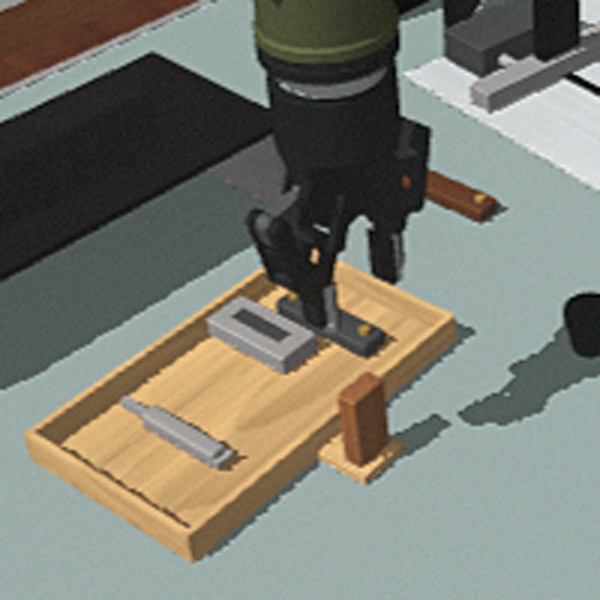

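Call:
apply_moves(rows=[0.2,-0.026,-0.02,0.1,0,-0.05,-0.06,0.2,0,0,0.2,0,0,0,0.2,0,0,0.18,0,0,0,0.2,0,0,0,0,0,0,0.2,0,0,0,0,0,0])

```text
time: 50.2
ee_pos: [427.3, 219.7, 33.2]
tcp_rot: [-0.002, 0.999, 0.041, 0.003]
ft_force: [-0.1, 0.2, -0.9]
opening: 0.597
```

```bash
python3 - <<'E'
from h import *
s=manip.camera('side'); crop(s,100,230,260,370,4,'s37.png')
go(424.3,217,24,4.7)
E
```

```text
t 50.25 pos [427.4 219.7  33.3] phi 4.73 zaxis [ 0.006  0.005 -1.   ] F [-0.1  0.6  0.5] op 0.601
 tool delta /150: [-0.022  0.016  0.062] total 10.2
 rz units total 0.004
 after-rot delta/150: [-0.022  0.016  0.062]
 full rotvec/8deg: [-0.03  -0.047  0.004]
```

View pics/s37.png

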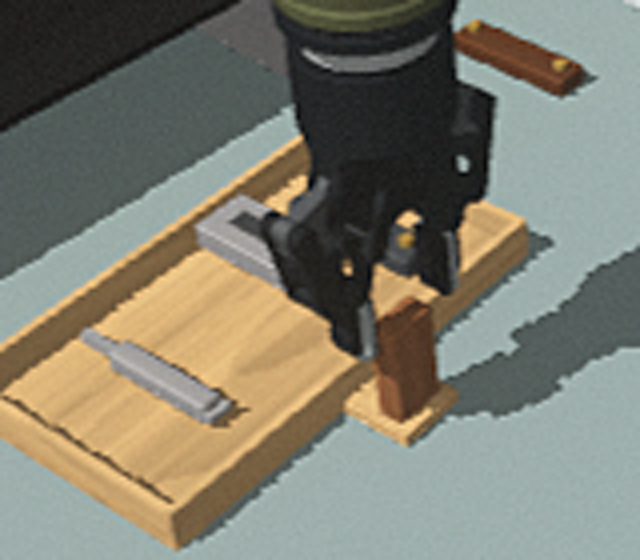

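Call:
apply_moves(rows=[0.2,-0.02,0.015,0.06,-0.03,-0.045,0,0,0,0,0.01,0,0,0,-1,0,0,0,0,0,0,-1,0,0,0,0,0,0,-1,0,0,0,0,0,0,-1,0,0,0,0,0,0], force=60)

```text
time: 51.0
ee_pos: [425.6, 218.0, 24.2]
tcp_rot: [-0.001, 0.999, 0.041, 0.002]
ft_force: [-1.3, 0.2, -0.8]
opening: 0.33
```

```bash
python3 - <<'E'
from h import *
s=manip.camera('side'); crop(s,100,230,260,370,4,'s38.png')
go(662,210,24,0.5)
E
```

```text
t 51.05 pos [425.6 218.   24.2] phi 4.75 zaxis [ 0.003  0.002 -1.   ] F [-0.1 -0.4 -0.5] op 0.334
 tool delta /150: [1.566 0.184 0.006] total 236.6
 rz units total 0.532
 after-rot delta/150: [1.576e+00 6.700e-02 1.000e-03]
 full rotvec/8deg: [-0.011 -0.023  0.532]
```

View pics/s38.png

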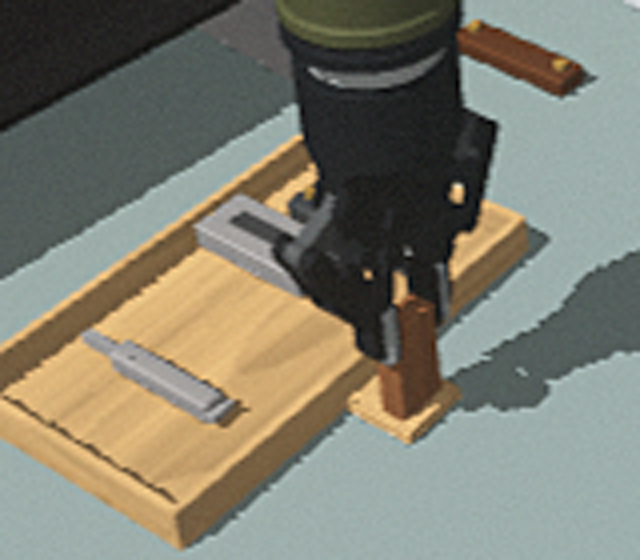

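Call:
apply_moves(rows=[-1,0,0,-0.02,0,0,0,-1,0.04,0.01,0,0,0,0.12,-1,0.06,0.01,0,0,0,0.12,-1,0.06,0.01,0,0,0,0.12,-1,0.06,0.01,0,0,0,0.12,-1,0.06,0.01,0,0,0,0.1,-1,0.06,0,0,0,0,0,-1,0,0,0,0,0,0])

```text
time: 52.05
ee_pos: [479.3, 211.3, 26.3]
tcp_rot: [-0.0, 1.0, -0.002, -0.0]
ft_force: [1.4, 0.6, -3.7]
opening: 0.332
```

```bash
python3 - <<'E'
from h import *
s=manip.camera('side'); crop(s,60,190,260,370,4,'s39.png'); t=manip.camera('top'); crop(t,50,30,230,260,2.6,'t39.png')
go(662,210,26,0.5)
E
```

```text
t 52.15 pos [478.7 211.3  26.3] phi -0.21 zaxis [-0.  0. -1.] F [ 1.   0.6 -4.3] op 0.333
 tool delta /150: [1.222 0.004 0.002] total 183.3
 rz units total -0.089
 after-rot delta/150: [1.222 0.019 0.002]
 full rotvec/8deg: [-0.002  0.003 -0.089]
```

View pics/s39.png

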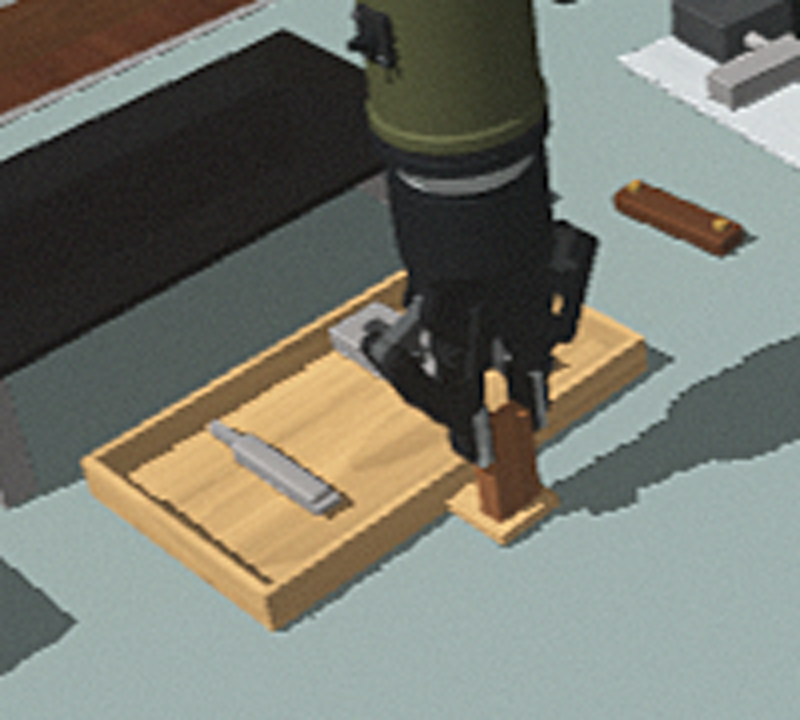

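View pics/t39.png

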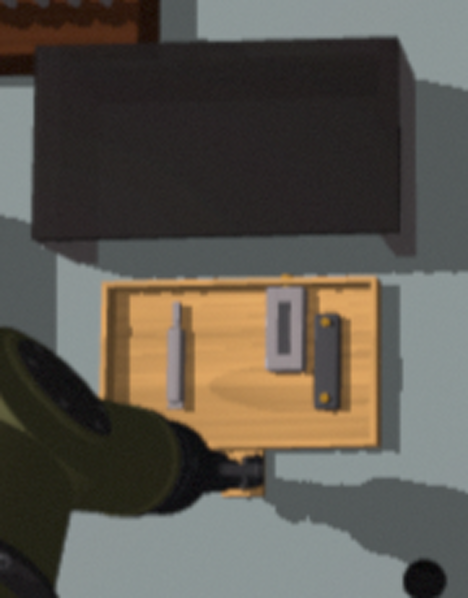

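```bash
python3 - <<'E'
from h import *
t=manip.camera('top')
Q=lambda x,y:((x+.5)/2.6+50-.5,(y+.5)/2.6+30-.5)
a,b=onz(t,Q(103,283),24),onz(t,Q(379,277),24); print(a,b,"mid y",(a+b)[1]/2,"yaw",np.degrees(np.arctan2(-(b-a)[0]*-1, -(b-a)[1]))) 
a,b=onz(t,Q(32,240),85),onz(t,Q(400,233),85); print(a,b,(a+b)/2)
a,b=onz(t,Q(34,45),85),onz(t,Q(398,38),85); print(a,b,(a+b)/2)
E
```

```text
[666.38756025 338.37577931  24.        ] [667.5374202   76.51197758  24.        ] mid y 207.4438784467295 yaw 0.25158765201340894
[690.95200713 373.37932034  85.        ] [691.3075956   44.42041737  85.        ] [691.12980136 208.89986885  85.        ]
[870.36542203 375.89186046  85.        ] [869.95514915  46.11731963  85.        ] [870.16028559 211.00459005  85.        ]
```

Call:
apply_moves(rows=[-1,0.06,-0.003,0,0,0,-0.06,-1,0.08,-0.003,0,0,0,0,-1,0.08,-0.003,0,0,0,0,-1,0.08,-0.003,0,0,0,0,-1,0.08,-0.003,0,0,0,0,-1,0.08,0,0,0,0,0,-1,0.08,0,0,0,0,0,-1,0,0,0,0,0,0])

```text
time: 53.2
ee_pos: [564.1, 213.8, 25.6]
tcp_rot: [0.0, 1.0, 0.003, -0.001]
ft_force: [1.6, -0.0, -3.1]
opening: 0.331
```

```bash
python3 - <<'E'
from h import *
s=manip.camera('side'); crop(s,60,150,260,330,4,'s40.png'); t=manip.camera('top'); crop(t,50,30,230,260,2.6,'t40.png')
go(662,210,26,0.5)
E
```

```text
t 53.3 pos [563.2 213.9  25.7] phi 0.35 zaxis [-0.003 -0.001 -1.   ] F [ 2.  -0.6 -4.3] op 0.333
 tool delta /150: [ 0.659  0.03  -0.004] total 98.9
 rz units total -0.019
 after-rot delta/150: [ 0.659  0.032 -0.002]
 full rotvec/8deg: [ 0.005  0.023 -0.019]
```

View pics/s40.png

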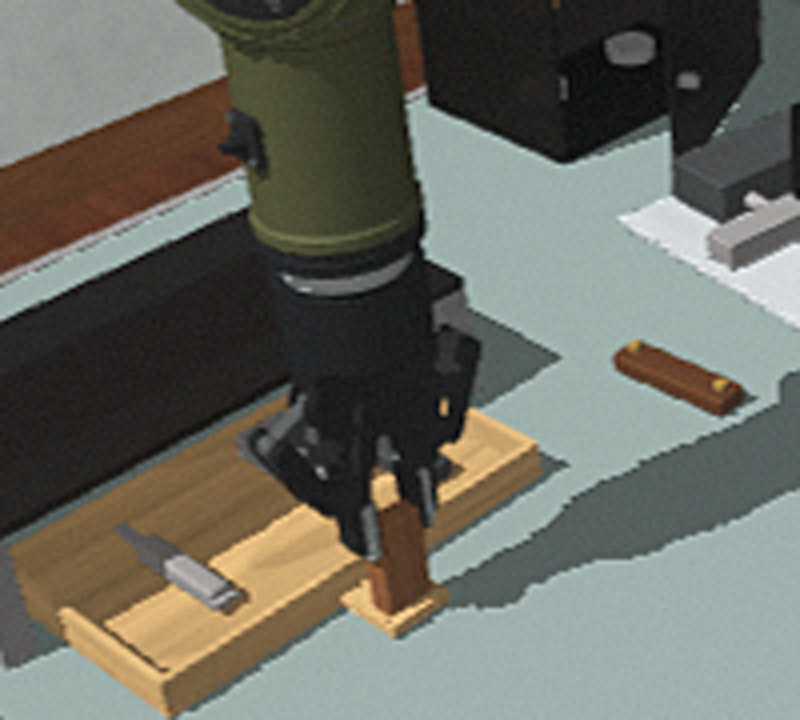

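View pics/t40.png

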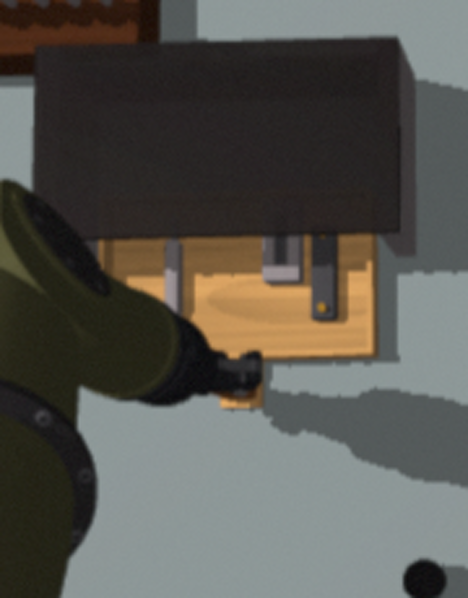

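Call:
apply_moves(rows=[-1,0.07,0.003,0,0,0.02,0,-1,0.08,0.003,0,0,0,0,-1,0.08,0.003,0,0,0,0,-1,0.08,0.003,0,0,0,0,-1,0.08,0.003,0,0,0,0,-1,0.08,0,0,0,0,0,-1,0.05,0,0,0,0,0,-1,0,0,0,0,0,0])

```text
time: 54.3
ee_pos: [644.8, 211.9, 24.9]
tcp_rot: [0.001, 1.0, 0.003, -0.002]
ft_force: [-0.8, 0.0, -2.7]
opening: 0.334
```

```bash
python3 - <<'E'
from h import *
s=manip.camera('side'); crop(s,60,150,260,330,4,'s41.png'); t=manip.camera('top'); crop(t,50,30,230,260,2.6,'t41.png')
go(662,210,26,0.5)
E
```

```text
t 54.4 pos [644.8 212.   25.1] phi 0.4 zaxis [-0.003 -0.001 -1.   ] F [ 2.   0.6 -4.3] op 0.335
 tool delta /150: [ 0.115  0.014 -0.006] total 17.3
 rz units total -0.013
 after-rot delta/150: [ 0.115  0.015 -0.006]
 full rotvec/8deg: [ 0.009  0.018 -0.013]
```

View pics/s41.png

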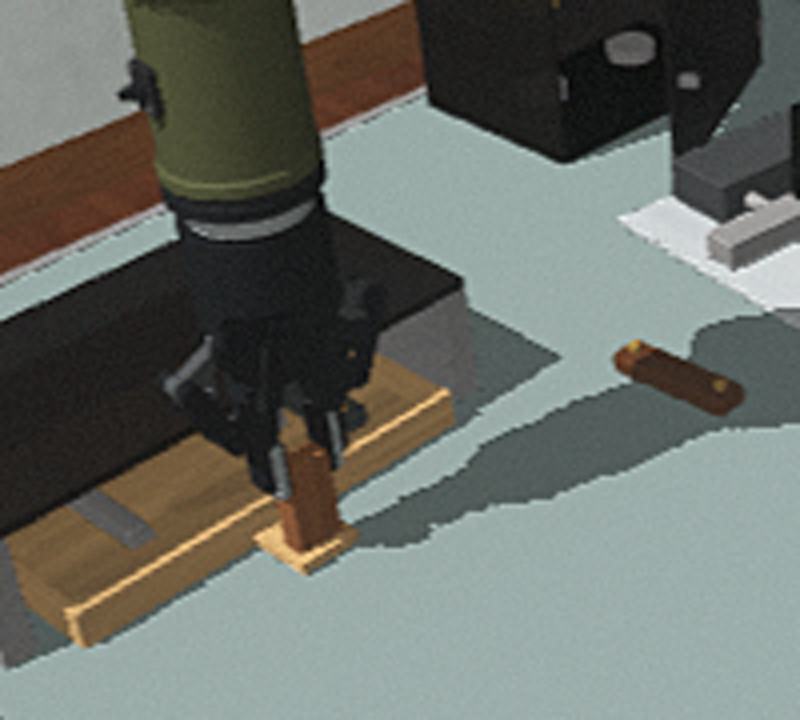

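View pics/t41.png

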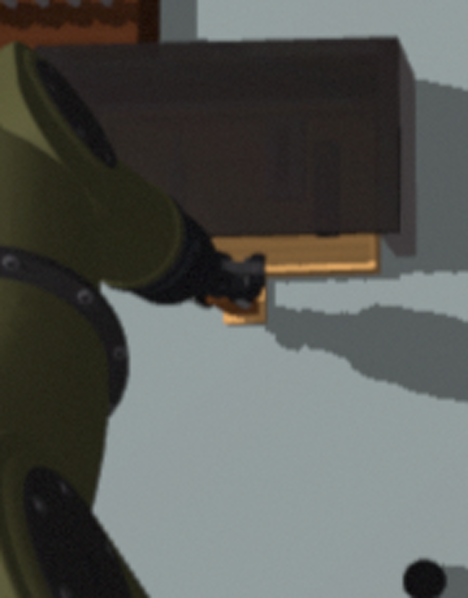

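Call:
apply_moves(rows=[-1,0.04,0.005,0,0,0,0,-1,0.04,0,0,0,0,0,-1,0.02,0,0,0,0,0])

```text
time: 54.78
ee_pos: [658.4, 211.6, 25.0]
tcp_rot: [0.001, 1.0, 0.004, -0.003]
ft_force: [-2.3, -0.2, -1.8]
opening: 0.334
```

Call:
apply_moves(rows=[-1,0.025,0,0,0,0,0])

```text
time: 54.9
ee_pos: [661.6, 211.9, 24.9]
tcp_rot: [0.001, 1.0, 0.004, -0.004]
ft_force: [-11.3, 3.0, -0.6]
opening: 0.333
```

Call:
apply_moves(rows=[-1,0.025,0,0,0,0,0])

```text
time: 55.02
ee_pos: [662.0, 213.1, 24.3]
tcp_rot: [0.001, 1.0, 0.004, -0.007]
ft_force: [-17.3, -0.9, 9.1]
opening: 0.331
```

The tray is at the stop: force rose to 17 N at x = 662 mm, as predicted. I'll release, back straight up, and check.

Call:
apply_moves(rows=[-1,-0.005,0,0,0,0,0,-1,0,0,0,0,0,0,0,0,0,0,0,0,0,0.2,0,0,0,0,0,0,0.2,0,0,0,0,0,0,0.2,0,0,-0.1,0,0,0,0.2,0,0,-0.2,0,0,0,0.2,0,0,-0.25,0,0,0,0.2,0,0,-0.25,0,0,0,0.2,-0.1,0.3,-0.1,0,0,0,0.2,-0.15,0.3,0,0,0,0,0.2,-0.15,0.3,0,0,0,0])

```text
time: 56.52
ee_pos: [608.6, 79.9, 172.7]
tcp_rot: [-0.002, 1.0, 0.007, 0.001]
ft_force: [-0.9, -0.9, -0.1]
opening: 0.6
```

Call:
apply_moves(rows=[0.2,-0.1,0.3,0,0,0,0,0.2,-0.1,0.3,0,0,0,0,0.2,-0.1,0.3,0,0,0,0,0.2,-0.1,0.3,0,0,0,0,0.2,0,0,0,0,0,0])

```text
time: 57.15
ee_pos: [549.1, -112.0, 179.4]
tcp_rot: [0.0, 1.0, 0.004, 0.006]
ft_force: [0.0, 1.1, 0.4]
opening: 0.6
```

```bash
python3 - <<'E'
from h import *
s=manip.camera('side'); crop(s,30,140,380,360,2.2,'s42.png'); t=manip.camera('top'); crop(t,50,30,230,260,2.6,'t42.png')
cv2.imwrite('pics/t42f.png',t["image"][:,:,::-1])
im=cv2.convertScaleAbs(t["image"][40:160,55:215,::-1],alpha=4); cv2.imwrite('pics/t42b.png',cv2.resize(im,None,fx=4,fy=4))
go(662,210,26,0.5)
E
```

```text
t 57.25 pos [ 550.7 -107.2  179.4] phi 0.82 zaxis [ 0.013  0.002 -1.   ] F [-0.3  1.5 -0.3] op 0.601
 tool delta /150: [ 0.76  -2.102  1.036] total 369.5
 rz units total 0.041
 after-rot delta/150: [ 0.761 -2.108  1.023]
 full rotvec/8deg: [-0.014 -0.09   0.041]
```

View pics/s42.png

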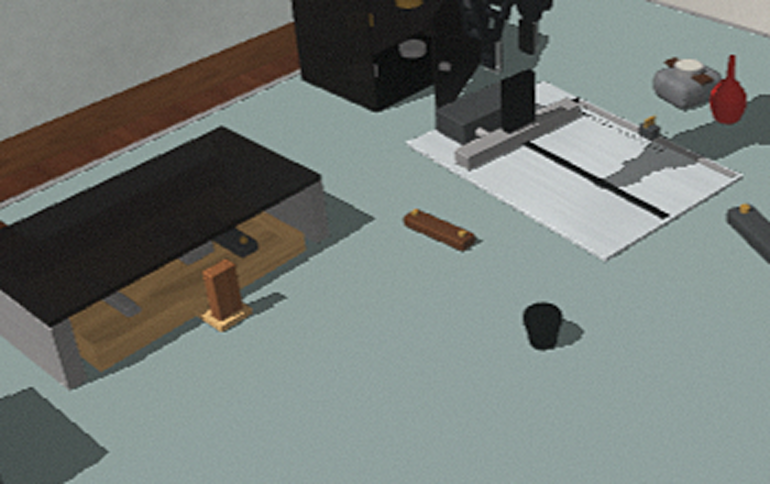

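View pics/t42b.png

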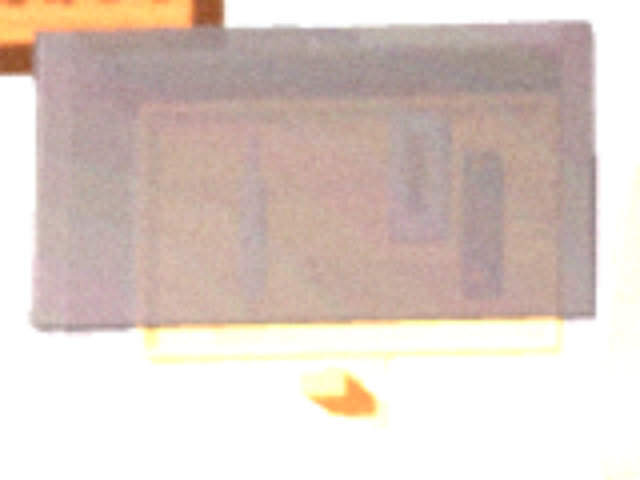

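View pics/t42f.png

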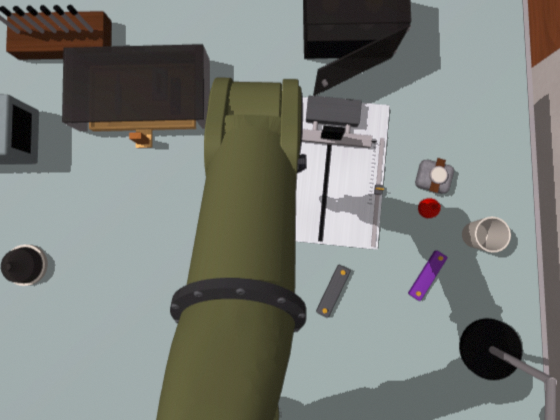

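```bash
python3 - <<'E'
from h import *
t=manip.camera('top')
Q=lambda x,y:((x+.5)/4+55-.5,(y+.5)/4+40-.5)
P=np.array([onz(t,Q(*q),24)[:2] for q in ((136,106),(558,96),(562,349),(147,361))]);c=P.mean(0);e=P[0]+P[1]-P[2]-P[3];e/=np.linalg.norm(e)
print(np.round(P),c,"yaw",np.degrees(np.arctan2(e[1],e[0])))
RY=np.radians(0.4);d=c-np.array([691.3,209.2]);print("in riser",d@[np.cos(RY),np.sin(RY)],d@[-np.sin(RY),np.cos(RY)])
im0=cv2.imread("pics/top0.png");im=t["image"][:,:,::-1]
crop(t,330,120,450,230,5,'t43.png')
Z=lambda x,y:((x+.5)/5+330-.5,(y+.5)/5+120-.5)
E
```

```text
[[850. 344.]
 [851.  80.]
 [691.  77.]
 [688. 334.]] [769.78617049 208.6628781 ] yaw 2.2438949956139242
in riser 78.48050804821385 -1.0850411949835608
```

View pics/t43.png

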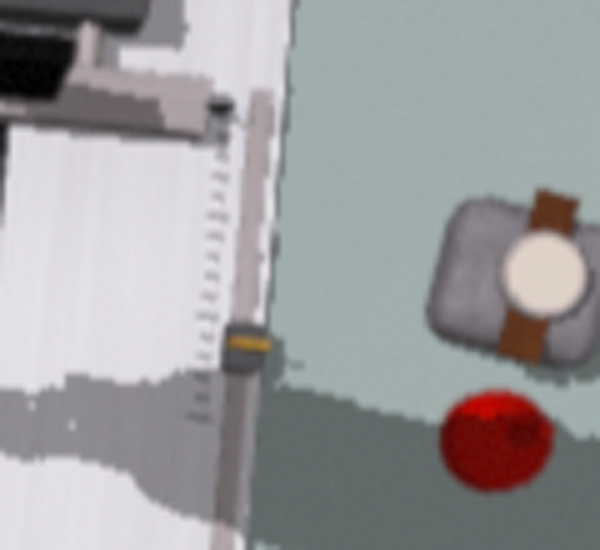

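The tray reads x = 78 mm and y = -1 mm in the riser frame, about 2° off square. The tools show inside it through the shelf. The pointer (374,141) and clip (380,189) are on their starting pixels, and the bystanders are unmoved. The robot is clear, so I'm handing in.

```bash
python3 -c "
from plant import manip
print(manip.job_done(), manip.observe()['time'])"
```

```text
the job is handed in; nothing more can be done
the job is handed in; nothing more can be done
```

The job is handed in at about 57 s of the 208 s allowed; no verdict came back, so success rests on my own last checks.

**What I did**
- **Tools:** I put the opener, holder and bar tool into the tray. There was no bench block in view. I left the brown, purple and larger dark opener-like bars alone.
- **Gauge:** I hooked the crosshead by its post and pulled it about 116 mm to the index. It was held there for about 2.6 s, then about 2 mm further for 1.8 s in case the calibration was off. It then went home.
- **Tray:** I gripped the pull, squared the tray up and slid it in until the stop pushed back with about 17 N, then released and moved clear.

**Last checks**
- **Tray:** it reads x = 78 mm and y = -1 mm in the riser frame. The angle measured about 2° through the smoked shelf; the limit is 0.15 rad, about 8.6°.
- **Tools and gauge:** all three tools show inside the tray, and the crosshead is home.
- **Not to be moved:** the index clip, blower, loupe and watch look to be where they started.

**What failed or disagreed**
- **First grasp:** it closed above the opener without touching it. The cameras showed the fingertips about 19 mm higher than the reported TCP, so I allowed for that from then on.
- **Index position:** the two views differed by 1–2 mm, inside the 4.5 mm tolerance.
- **Holder:** it shifted about 30 mm inside the tray after I placed it. Its screw showed through the back wall, so I took the screw as not solid and left the holder there.

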